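# Move the draining carrier of oiled handles to the drying stand

## Task

The crate of freshly oiled tool handles has drained: carry it from the hooks of the draining stand (the one with the steel tray) over to the hooks of the drying stand, keeping it level and never setting it down on the way, and hang it there gently with its rod lying in both hooks and the handles still standing in it. Each stand has a swing keeper that bars one of its hooks while it is shut; at the end let go and swing the drying stand's keeper fully shut over the rod. Leave the bottle and the two blanks on the bench alone.

Things in the scene. Friction and masses are not known exactly. Their poses are not given: they have to be found in the camera images.
- carrier: Small wooden crate, 60 mm deep (x), 174 mm long (y), walls 39 mm high, hanging by a rod along y held 190 mm above the crate's underside by a 34 mm wide upright at each end (outer faces at y = 87 and -87 mm). Origin: centre of the underside; z up. About 0.6 kg with three handles, which reach up to 147 mm above the origin. The same after half a turn.
- carrier_rod (a point): Middle of the carrier's wooden rod, 16 mm diameter, 262 mm long; 24 mm end caps begin 124 mm from the middle. Hold it here from above, fingers on its two long sides. 246 mm above the bench when the rod lies in the hooks.
- drain_stand: Draining stand, wood, fixed on the bench, with a shallow steel drip tray on its base; the carrier hangs here at the start. Base 18 thick, x -55..105, y -135..135 mm. Two posts at y = 112 and -112, x 38..60 mm, 262 mm tall, an upturned steel hook on the front of each. Origin: bench top, below the middle between the hooks; z up, y along the line from hook to hook, -x its open front, towards the robot (yaw within 0.2 rad).
- dry_stand: Drying stand, wood, fixed on the bench, like the other but without a tray; empty at the start. Base 18 thick, x -55..105, y -135..135 mm. Two posts at y = 112 and -112, x 38..60 mm, 262 mm tall, an upturned steel hook on the front of each. Origin: bench top, below the middle between the hooks; z up, y along the line from hook to hook, -x its open front, towards the robot (yaw within 0.2 rad).
- drain_seat (a point): Point midway between the draining stand's two hooks, on the axis of a seated rod, 246 mm above the bench; axes as the stand's. Hooks: 8 mm steel wire, cradle 22 mm wide inside, front lip up to 14 mm above this axis.
- dry_seat (a point): Point midway between the drying stand's two hooks, on the axis of a seated rod, 246 mm above the bench; axes as the stand's. Hooks as on the other stand. Lowered more than 8 mm off to a side along y, an end cap would land on a hook.
- drain_keeper (a joint): Keeper on the y = +112 mm post of the draining stand: flat steel arm, vertical pivot at stand x 49, y 112 mm. 0 rad = shut: arm points to stand -x across the hook's mouth, 10 mm above the rod, which can then neither leave nor enter. Grows as the arm swings out; 1.57 = towards stand +y, stop at 1.75. Clear of the hook from 0.9 up. Needs 0.6 N at the knob, stays where left. Starts shut.
- dry_keeper (a joint): Keeper on the y = +112 mm post of the drying stand: flat steel arm, vertical pivot at stand x 49, y 112 mm. 0 rad = shut: arm points to stand -x across the hook's mouth, 10 mm above the rod, which can then neither leave nor enter. Grows as the arm swings out; 1.57 = towards stand +y, stop at 1.75. Clear of the hook from 0.9 up. Needs 0.6 N at the knob, stays where left. Starts anywhere.
- drain_knob (a point): Middle of the upright wooden knob (17 mm across, 28 mm tall) near the free end of the draining stand's keeper, 58 mm from its pivot, 285 mm above the bench. The steel arm's top is 16 mm below this point.
- dry_knob (a point): Middle of the upright wooden knob (17 mm across, 28 mm tall) near the free end of the drying stand's keeper, 58 mm from its pivot, 285 mm above the bench. The steel arm's top is 16 mm below this point.
- turned_2: Finished walnut tool handle, 40 mm across and 131 mm tall, standing loose and upright in one end cell of the carrier. Origin: centre of its underside; z up along its axis.
- turned_4: Finished walnut tool handle, 42 mm across and 127 mm tall, standing loose and upright in the middle cell of the carrier. Origin: centre of its underside; z up along its axis.
- turned_7: Finished walnut tool handle, 42 mm across and 139 mm tall, standing loose and upright in the other end cell of the carrier. Origin: centre of its underside; z up along its axis.
- bottle: Steel drinking bottle, 82 mm across, 222 mm tall, standing on the bench between the stands towards the back; too tall to carry the crate over. Bystander. Origin: centre of its underside.
- blank_1: Unfinished walnut handle blank, 41 mm across, 135 mm tall, standing loose on the bench between or in front of the stands. Bystander. Origin: centre of its underside.
- blank_2: Unfinished walnut handle blank, 41 mm across, 135 mm tall, standing loose on the bench between or in front of the stands. Bystander. Origin: centre of its underside.
Things that resemble listed ones, but are neither listed nor needed, are in the scene too. What is shaped like the turned_4 but green or orange is not meant.

How it is judged:
By the outcome, as a careful person would: the job done as asked, in the order asked, and still so for the second after the job is handed in, with the robot touching nothing.
It also fails if it takes over 72 s, if anything falls off the work surface, if the arm or the gripper's body presses on something with over 40 N, if the wrist force passes 120 N, or if a joint passes its speed limit or range.

## Robot

A 6-joint arm with a two-finger parallel gripper is mounted at the origin on a cart in front of the work surface, level with it; the furniture and walls round the work are solid. World frame = base frame: x ahead of the robot, y to its left, z up, the work surface at z = 0. Lengths are in m, angles in degrees, forces in N, time in s.
With the tool pointing down it reaches from about 0.25 to 0.775 m from the base axis. Payload 8.9 kg.
Tool frame: the origin (TCP) lies on the centre line of the jaws, within the pads' length; the fingertips stand env.tcp_to_tips ahead of it and the grasp point (between the pads) lies 3 mm ahead of it (env.tcp_to_tips is the distance from the TCP to the fingertips, in m); z points along the fingers, y is the direction in which the jaws open and shut (so a half turn about z gives the same grasp; the last joint's range is limited). The gripper opens to 85 mm and grips with 20 to 120 N. Pads are 22 mm wide; open, the fingers measure 114 mm over their backs; the gripper's body (76 mm by 85 mm) begins 54 mm behind the grasp point. The pads swing forward as they close: fully open they stand 13 mm farther back than shut.
Start: joints at [-77.538, 16.656, -8.789, 64.555, 0, 82.019], TCP at [0.183, -0.492, 0.219] pointing down, gripper open.
Joint ranges: [-144.48, 144.48], [-52.06, 99.96], [-74.48, 78.29], [-112.23, 115.85], [-86.99, 84.42], [-180, 180]. Speed limits (degrees/s): [127.2, 127.2, 159.86, 180, 180, 180].

## Interface

Orientations are given as a 3x3 rotation matrix whose columns are the frame's x, y, z axes.
In Python, from station import env gives the robot as it stands.
- The arm moves only by the tool drive_tool, never from a script. Its argument "increments" is one flat list of numbers, 7 for each row, row after row: the shift along the tool's x, y, z normalised to -1 to 1, where 1 is 500 mm, then the turn, a rotation vector about the tool's x, y, z normalised to -1 to 1, where 1 is 30 degrees, then the closure, from 0 (fully open) to 1 (shut). In form: [x, y, z, rx, ry, rz, fingers, x, y, z, rx, ry, rz, fingers, ...]. A call has 1 to 20 rows; each row is the pose to reach, as a shift and turn from the pose commanded when the call began, along the tool's axes at that moment; what a row does not reach only later rows make up. A row lasts 1/12 s, in which the tool goes at most 41.7 mm and 7.16 degrees, less where a joint would pass 70% of its speed; a pose out of reach is approached as far as the arm can. A call with a number of a shift or a turn outside -1 to 1 is refused whole. A call with a gripper value outside its range is refused whole. The fingers move at their own pace and stop on an object; "grip_force" is the grip in N (left out, the last holds). Time passes only in rows, so rows that repeat a pose let the fingers close. It gives the time, the measured TCP pose, the force and the opening at its end, in the units of the state.
- env.state(): the state, without advancing time (a new reading comes with each control period).
- env.snapshot(name): name is "scene" or "top" or "wrist"; returns a dict with "frame" (480x640x3 uint8, blue, green, red), "fx", "fy", "cx", "cy" (pixels), "R" (3x3) and "t" (3): a world point X has camera coordinates R X + t. Camera axes: x right, y down, z forward; pixel columns grow to the right and rows downward; lengths in m; the calibration is good to about 2 mm. A picture is of the moment at which its call begins. There is no depth.
- env.job_done(): hands the job in, once; it reports no verdict.
The state is a dict: "clock": time; "joints": joint angles; "qd": joint speeds; "joint_torque": joint torques, N m; "tool_pos": TCP position; "ee_rot": TCP orientation; "ft_force": force on the tool from outside, world axes, zero at the start; "ft_torque": the same for the moment, N m; "width": finger opening in m.
Only numpy, scipy, OpenCV 4.12 (cv2) and the standard library are available. Lean on these libraries where they do the work, as an engineer would, in place of code of your own. Each camera call takes 0.05 s, during which the arm holds its last target.

## Working session

There is one attempt and no reset: what is moved stays moved. The work goes in short steps, Python scripts to look and compute and a tool call to move; the robot and the scene stay as the last step left them, time stands still between calls to the robot, and variables do not carry over. Pictures are saved under pics/ and viewed, and the job is handed in when it is done.

Besides the shell and the picture viewer there is one more tool, called after ">>>" by a JSON object that holds its "name" and its "arguments". drive_tool: Moves the arm, as the interface text tells. Its arguments: {"type":"object","properties":{"increments":{"type":"array"},"grip_force":{"type":"number"}},"required":["increments"]}

```bash
ls; mkdir -p pics; python3 - <<'E'
from station import env
import cv2,json
print(env.state(), env.tcp_to_tips)
for n in("scene","top","wrist"):
    s=env.snapshot(n); cv2.imwrite(f"pics/{n}0.png",s["frame"])
    print(n,s["fx"],s["fy"],s["cx"],s["cy"],s["R"],s["t"])
E
```

```text
pics
{'clock': 0.0, 'joints': array([-7.75364469e+01,  1.66876410e+01, -8.82892547e+00,  6.45549783e+01,
       -9.78377472e-04,  8.20197114e+01]), 'qd': array([-0.06264782,  0.00059786,  0.09054156, -0.03033566, -0.05334296,
        0.10746364]), 'joint_torque': array([-1.42308880e-03, -5.37144971e+01,  3.31365860e+01,  1.61169207e-02,
       -4.25055532e-04, -9.41840483e-06]), 'tool_pos': array([ 0.18328913, -0.49150267,  0.21875795]), 'ee_rot': array([[ 9.37015013e-01,  3.49288970e-01, -2.86164091e-04],
       [ 3.49289052e-01, -9.37014237e-01,  1.21557817e-03],
       [ 1.56448220e-04, -1.23896898e-03, -9.99999220e-01]]), 'ft_force': array([-0.21357918,  0.58357981,  1.16511551]), 'ft_torque': array([0.01796239, 0.00598695, 0.03736651]), 'width': 0.08596494779336208} 0.022
scene 592.1356480678993 592.1356480678993 327.88879357566964 246.33397005120955 [[-0.66604947 -0.74546305  0.02574793]
 [-0.32337721  0.25747755 -0.91056713]
 [ 0.67216463 -0.61480904 -0.41255854]] [0.35543294 0.31260981 1.22444143]
top 558.3465496070779 558.3465496070779 322.06934770082785 239.3736508022679 [[-0.01866728 -0.99982512 -0.0011223 ]
 [-0.98176933  0.01854251 -0.18916967]
 [ 0.1891574  -0.00242944 -0.98194377]] [0.06502686 0.47669758 1.67599137]
wrist 381.95195841263245 381.95195841263245 315.54456735758953 244.80223671035716 [[ 3.48660593e-01 -9.37248591e-01 -9.32399533e-04]
 [-8.99511602e-01 -3.34901386e-01  2.80570738e-01]
 [-2.63276791e-01 -9.69852558e-02 -9.59832898e-01]] [-0.52343606 -0.03613658  0.37863487]
```

View pics/scene0.png

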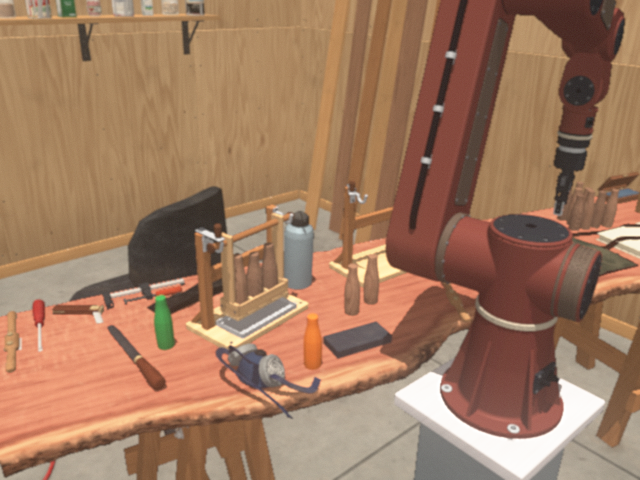

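View pics/top0.png

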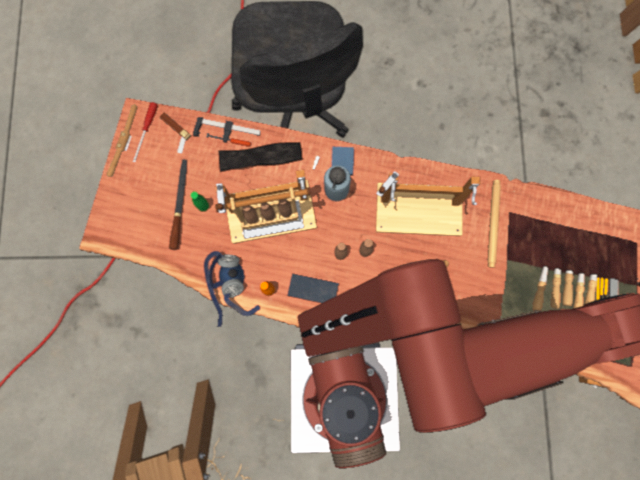

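View pics/wrist0.png

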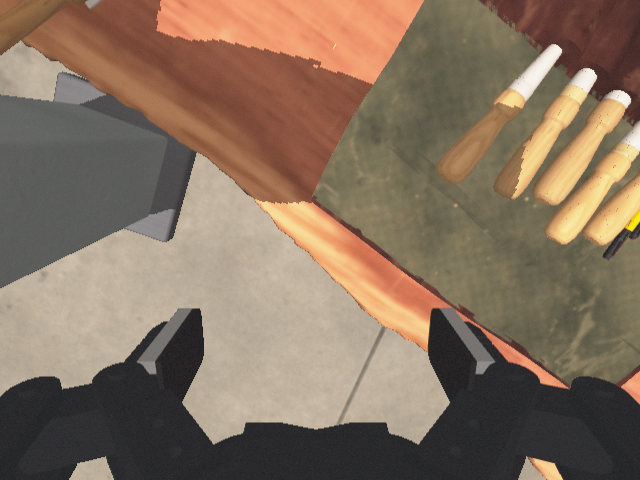

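The top view shows the draining stand with the crate at about (270,215) and the empty drying stand at about (425,205). The bottle is at (337,182) and the blanks at (342,250) and (367,247). The green and orange look-alikes are at (200,202) and (267,288). I'll enlarge both stands next.

```bash
python3 - <<'E'
import cv2
t=cv2.imread("pics/top0.png");s=cv2.imread("pics/scene0.png")
cv2.imwrite("pics/ct1.png",cv2.resize(t[160:260,205:335],None,fx=6,fy=6,interpolation=cv2.INTER_CUBIC))
cv2.imwrite("pics/ct2.png",cv2.resize(t[160:260,360:490],None,fx=6,fy=6,interpolation=cv2.INTER_CUBIC))
cv2.imwrite("pics/cs1.png",cv2.resize(s[180:350,180:400],None,fx=3.5,fy=3.5,interpolation=cv2.INTER_CUBIC))
E
```

```text
(no output)
```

View pics/ct1.png

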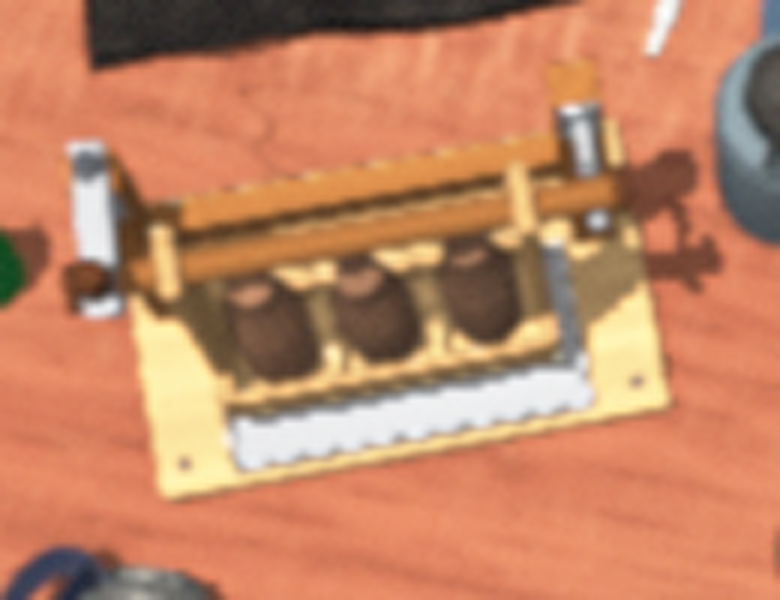

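View pics/ct2.png

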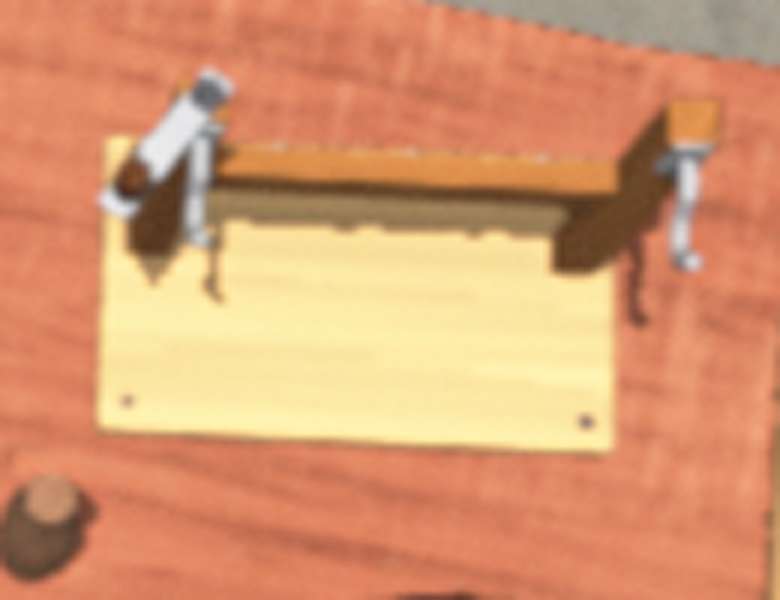

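View pics/cs1.png

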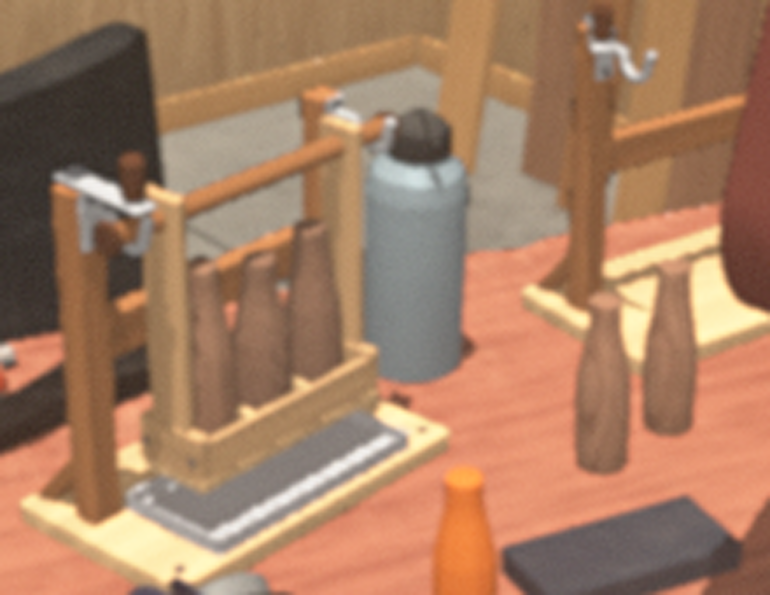

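```bash
cat > h.py <<'E'
import numpy as np, cv2
from station import env
def cast(s,u,v,z):
    d=s["R"].T@np.array([(u-s["cx"])/s["fx"],(v-s["cy"])/s["fy"],1.0]); c=-s["R"].T@s["t"]
    return c+d*(z-c[2])/d[2]
def proj(s,X):
    p=s["R"]@np.asarray(X)+s["t"]; return np.array([p[0]/p[2]*s["fx"]+s["cx"],p[1]/p[2]*s["fy"]+s["cy"]])
def frame(x,y,yaw):
    c,s=np.cos(yaw),np.sin(yaw)
    return lambda a,b,z=0: np.array([x+c*a-s*b,y+s*a+c*b,z])
E
python3 - <<'E'
from h import *
np.set_printoptions(precision=4,suppress=True)
s=env.snapshot("top")
def c(off,p,z): return cast(s,off[0]+p[0]/6,off[1]+p[1]/6,z)
D=(205,160);Y=(360,160)
print("drain")
for n,p,z in [("FL",(163,492),.012),("FR",(668,403),.012),("knob",(88,272),.299),("pivot",(88,160),.275),("rodL",(150,265),.246),("rodR",(610,190),.246),("hooktipR",(597,220),.26),("postR top",(572,82),.262),("upL",(165,262),.2),("upR",(520,200),.2)]: print(n,c(D,p,z))
print("dry")
for n,p,z in [("FL",(98,428),.012),("FR",(612,448),.012),("knob",(130,175),.299),("pivot",(213,90),.275),("tipL",(203,238),.26),("tipR",(688,262),.26),("postR",(693,122),.262)]: print(n,c(Y,p,z))
for n,p,z in [("b1",(341,243),.135),("b2",(367.5,240),.135),("bottle",(337,178),.222)]: print(n,cast(s,*p,z))
E
```

```text
drain
FL [0.4812 0.3386 0.012 ]
FR [0.5239 0.0734 0.012 ]
knob [0.5261 0.3266 0.299 ]
pivot [0.5846 0.3319 0.275 ]
rodL [0.5426 0.308  0.246 ]
rodR [0.5742 0.0966 0.246 ]
hooktipR [0.5562 0.1024 0.26  ]
postR top [0.6213 0.1129 0.262 ]
upL [0.556  0.3086 0.2   ]
upR [0.5832 0.1405 0.2   ]
dry
FL [ 0.5069 -0.1156  0.012 ]
FR [ 0.4911 -0.3848  0.012 ]
knob [ 0.5623 -0.1048  0.299 ]
pivot [ 0.6085 -0.1468  0.275 ]
tipL [ 0.5432 -0.1413  0.26  ]
tipR [ 0.5277 -0.361   0.26  ]
postR [ 0.5931 -0.3673  0.262 ]
b1 [0.4488 0.0013 0.135 ]
b2 [ 0.4562 -0.0763  0.135 ]
bottle [0.6193 0.0111 0.222 ]
```

```bash
cat >> h.py <<'E'
dr=frame(.5568,.2148,.160); dy=frame(.5539,-.2534,-.0586)
def knob(f,th): return f(.049-.058*np.cos(th),.112+.058*np.sin(th))
def inc(x,y,z,phi=None,base=None):
    """increments (normalised) from measured pose (or base=(pos,phi)) to world target"""
    st=env.state(); R=st["ee_rot"]; p=st["tool_pos"]
    ph=np.degrees(np.arctan2(R[1,0],R[0,0]))
    d=R.T@(np.array([x,y,z])-p)/.5
    t=0 if phi is None else ((phi-ph+180)%360-180)
    print("inc xyz",np.round(d,3),"rz",round(-t/30,3),"dphi",round(t,1))
def rep():
    st=env.state(); R=st["ee_rot"]
    print("t",round(st["clock"],2),"pos",np.round(st["tool_pos"],4),"phi",round(np.degrees(np.arctan2(R[1,0],R[0,0])),2),"tilt",np.round(R[:2,2],4),"F",np.round(st["ft_force"],1),"w",round(st["width"],4),"q",np.round(st["joints"],1))
E
python3 -c "
from h import *
k=knob(dy,.65);print(k);inc(*k[:2],.38,139.6)"
```

```text
[ 0.56533746 -0.10671726  0.        ]
inc xyz [ 0.985 -0.455 -0.322] rz -3.972 dphi 119.2
```

>>> {"name": "drive_tool", "arguments": {"increments": [0,0,-0.32,0,0,-1,0,0,0,-0.32,0,0,-1,0,0,0,-0.32,0,0,-1,0,0,0,-0.32,0,0,-1,0,0,0,-0.32,0,0,-1,0]}}

```text
clock: 0.62
tool_pos: [0.1838, -0.4938, 0.3861]
ee_rot: [[0.631, 0.776, 0.002], [0.776, -0.631, -0.009], [-0.006, 0.008, -1.0]]
ft_force: [0.3, -1.2, 0.2]
width: 0.0851
```

```bash
python3 -c "
from h import *
rep();k=knob(dy,.65);inc(*(k[:2]-[.06,.03]),.38,139.6)"
```

```text
t 0.62 pos [ 0.1838 -0.4938  0.3861] phi 50.87 tilt [ 0.0021 -0.0095] F [ 0.3 -1.2  0.2] w 0.0851 q [-77.5  14.9  13.5  88.1  -0.   51.6]
inc xyz [0.96  0.048 0.007] rz -2.958 dphi 88.7
```

>>> {"name": "drive_tool", "arguments": {"increments": [0.4,0.02,0,0,0,-1,0.3,0.4,0.02,0,0,0,-1,0.3,0.4,0.02,0,0,0,-1,0.3,0.4,0.02,0,0,0,-1,0.3,0.4,0.02,0,0,0,-1,0.3,0.4,0.02,0,0,0,-1,0.3,0.4,0.02,0,0,0,-1,0.3]}}

```text
clock: 1.2
tool_pos: [0.3194, -0.3428, 0.3794]
ee_rot: [[0.163, 0.987, 0.0], [0.987, -0.163, -0.0], [-0.0, 0.0, -1.0]]
ft_force: [-0.4, 0.0, 0.7]
width: 0.0595
```

```bash
python3 -c "
from h import *
rep();k=knob(dy,.65);inc(*(k[:2]-[.06,.03]),.38,139.6)"
```

```text
t 1.2 pos [ 0.3194 -0.3428  0.3794] phi 80.62 tilt [ 0.0001 -0.0002] F [-0.4  0.   0.7] w 0.0595 q [-56.    8.4   4.3  85.9  -0.   43.4]
inc xyz [ 0.467  0.3   -0.001] rz -1.966 dphi 59.0
```

>>> {"name": "drive_tool", "arguments": {"increments": [0.46,0.3,0,0,0,-1,0.3,0.46,0.3,0,0,0,-1,0.3,0.46,0.3,0,0,0,-1,0.3,0.46,0.3,0,0,0,-1,0.3,0.46,0.3,0,0,0,-1,0.3,0.46,0.3,0,0,0,-1,0.3,0.46,0.3,0,0,0,-1,0.3,0.46,0.3,0,0,0,-1,0.3,0.46,0.3,0,0,0,-1,0.3]}}

```text
clock: 1.95
tool_pos: [0.505, -0.1423, 0.3786]
ee_rot: [[-0.35, 0.937, -0.001], [0.937, 0.35, 0.0], [0.0, -0.001, -1.0]]
ft_force: [-0.6, -1.0, 0.9]
width: 0.0599
```

```bash
python3 -c "
from h import *
rep();k=knob(dy,.65);inc(*(k[:2]-[.06,.03]),.38,139.6)
s=env.snapshot('wrist');cv2.imwrite('pics/w1.png',s['frame']);s=env.snapshot('top');cv2.imwrite('pics/t1.png',s['frame'])"
```

```text
t 1.95 pos [ 0.505  -0.1423  0.3786] phi 110.49 tilt [-0.0011  0.    ] F [-0.6 -1.   0.9] w 0.0599 q [-23.7  15.1  12.7  87.7  -0.   45.8]
inc xyz [ 0.01   0.005 -0.003] rz -0.97 dphi 29.1
```

View pics/w1.png

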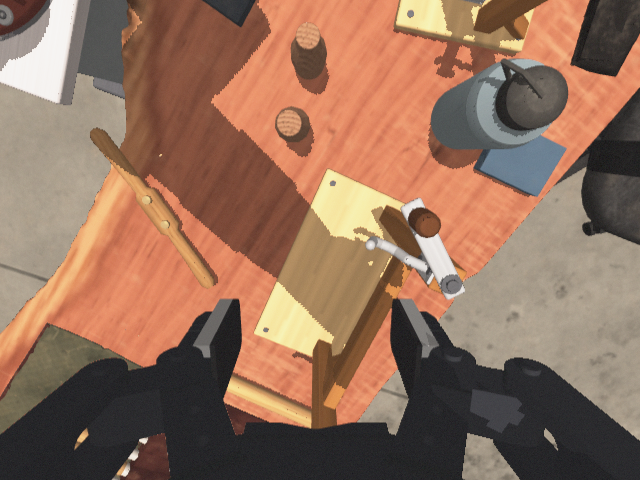

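The wrist view shows the dry knob's top at (425,217), its pivot bolt at (451,285) and a hook tip at (372,243). I'll measure these.

```bash
python3 -c "
from h import *
np.set_printoptions(precision=4,suppress=True)
s=env.snapshot('wrist')
k=cast(s,425,219,.299);p=cast(s,451,285,.273);t=cast(s,372,243,.26)
print(k,p,t,np.linalg.norm(k-p));d=k-p;print('th',np.arctan2(d[1],-d[0])-.0586*1)
print('exp pivot',dy(.049,.112),'exp tip',dy(-.015,.112))
for q,z in [((410,14),.018),((333,183),.018),((265,330),.018)]: print(cast(s,*q,z))
print(cast(s,292,119,.135),cast(s,309,33,.135),cast(s,533,97,.222))
inc(*(k[:2]-[.06,.03]),.38,139.6)
"
```

```text
[ 0.561  -0.1004  0.299 ] [ 0.6087 -0.1414  0.273 ] [ 0.5454 -0.1348  0.26  ] 0.06809672309118052
th 0.6509877647069123
exp pivot [ 0.6094 -0.1445  0.    ] exp tip [ 0.5455 -0.1407  0.    ]
[0.5366 0.0915 0.018 ]
[ 0.5225 -0.1279  0.018 ]
[ 0.5056 -0.3686  0.018 ]
[ 0.4519 -0.0713  0.135 ] [0.4415 0.0064 0.135 ] [0.6249 0.0066 0.222 ]
inc xyz [ 0.027  0.004 -0.002] rz -0.976 dphi 29.3
```

```bash
python3 -c "
from h import *
inc(.563,-.104,.345,139.6)"
```

```text
inc xyz [0.033 0.138 0.068] rz -0.976 dphi 29.3
```

>>> {"name": "drive_tool", "arguments": {"increments": [0.033,0.138,0.068,0,0,-0.97,0.4,0.033,0.138,0.068,0,0,-0.97,0.4,0.033,0.138,0.068,0,0,-0.97,0.4,0.033,0.138,0.068,0,0,-0.97,0.4,0.033,0.138,0.068,0,0,-0.97,0.4,0.033,0.138,0.068,0,0,-0.97,0.4]}}

```text
clock: 2.6
tool_pos: [0.563, -0.1038, 0.3455]
ee_rot: [[-0.758, 0.653, 0.0], [0.653, 0.758, -0.0], [-0.0, -0.0, -1.0]]
ft_force: [-0.0, -0.3, -0.4]
width: 0.0511
```

```bash
python3 -c "
from h import *
rep();inc(.563,-.104,.297,139.6)
s=env.snapshot('wrist');cv2.imwrite('pics/w2.png',s['frame']);print(proj(s,[.563,-.104,.299]))"
```

```text
t 2.6 pos [ 0.563  -0.1038  0.3455] phi 139.26 tilt [ 0.0002 -0.0003] F [-0.  -0.3 -0.4] w 0.0511 q [-17.8  20.5  15.4  84.9  -0.   23. ]
inc xyz [-0.    -0.     0.097] rz -0.011 dphi 0.3
[314.72306224 268.05691423]
```

View pics/w2.png

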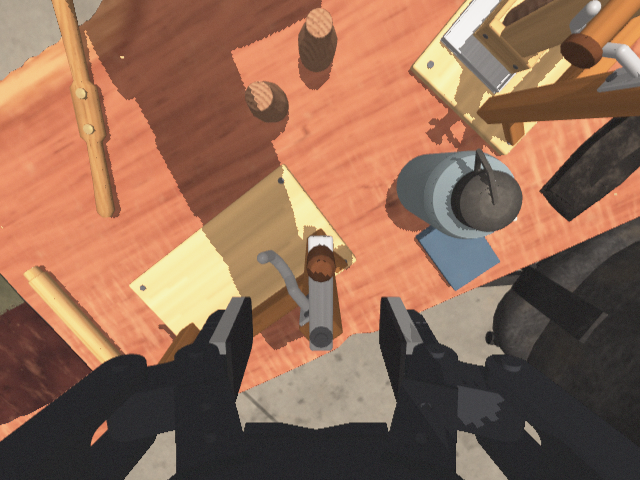

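The knob at (320,263) sits between the open fingers, so I'll lower around it and swing it outward.

>>> {"name": "drive_tool", "arguments": {"increments": [0,0,0.05,0,0,0,0.4,0,0,0.096,0,0,0,0.5,0,0,0.096,0,0,0,0.6,0,0,0.096,0,0,0,0.6,0,0,0.096,0,0,0,0.6]}}

```text
clock: 3.07
tool_pos: [0.5637, -0.1031, 0.2988]
ee_rot: [[-0.76, 0.65, 0.001], [0.65, 0.76, -0.0], [-0.001, 0.001, -1.0]]
ft_force: [-0.2, 0.7, -0.6]
width: 0.0343
```

>>> {"name": "drive_tool", "arguments": {"increments": [0,0.01,0,0,0,0.16,0.6,-0.002,0.02,0,0,0,0.33,0.6,-0.004,0.03,0,0,0,0.5,0.6,-0.007,0.04,0,0,0,0.67,0.6,-0.011,0.049,0,0,0,0.83,0.6,-0.015,0.058,0,0,0,1,0.6,-0.015,0.058,0,0,0,1,0.6]}}

```text
clock: 3.65
tool_pos: [0.5892, -0.0854, 0.2989]
ee_rot: [[-0.33, 0.944, 0.003], [0.944, 0.33, -0.001], [-0.001, 0.002, -1.0]]
ft_force: [-0.5, -0.2, -0.1]
width: 0.0344
```

>>> {"name": "drive_tool", "arguments": {"increments": [0,0.01,0,0,0,0.16,0.6,-0.002,0.02,0,0,0,0.33,0.6,-0.004,0.03,0,0,0,0.5,0.6,-0.007,0.04,0,0,0,0.67,0.6,-0.009,0.045,0,0,0,0.75,0.6,-0.009,0.045,0,0,0,0.75,0.6]}}

```text
clock: 4.15
tool_pos: [0.6113, -0.0825, 0.2983]
ee_rot: [[0.051, 0.999, 0.001], [0.999, -0.051, -0.0], [-0.0, 0.001, -1.0]]
ft_force: [0.4, 0.5, 0.1]
width: 0.0343
```

```bash
python3 -c "
from h import *
rep()
s=env.snapshot('wrist');cv2.imwrite('pics/w3.png',s['frame']);print(proj(s,[.563,-.104,.299]))"
```

```text
t 4.15 pos [ 0.6113 -0.0825  0.2983] phi 87.06 tilt [ 0.0015 -0.0004] F [0.4 0.5 0.1] w 0.0343 q [-14.5  25.8  16.5  80.6  -0.   78.5]
[213.26559361 352.34771153]
```

View pics/w3.png

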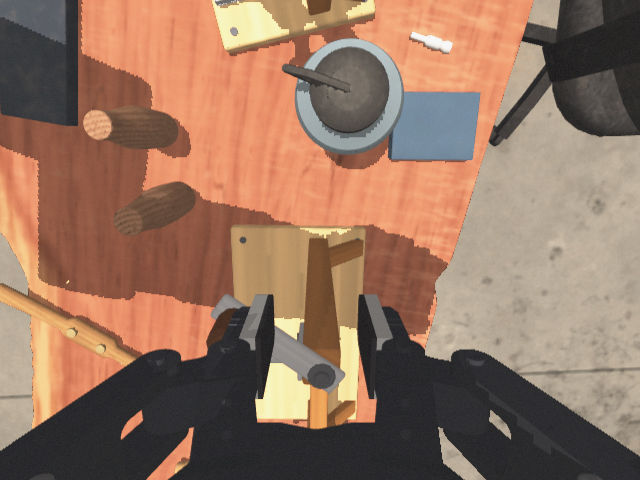

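```bash
python3 -c "
from h import *
s=env.snapshot('wrist')
st=env.state();p=st['tool_pos'];R=st['ee_rot']
print('tcp',proj(s,p),'tip',proj(s,p+R[:,2]*.022))
for th in(.4,.65,.9,1.2,1.5):
  k=knob(dy,th);k[2]=.299;print(th,proj(s,k),end='');k[2]=.269;print(proj(s,k))
s=env.snapshot('top');cv2.imwrite('pics/t3.png',cv2.resize(s['frame'][150:260,340:500],None,fx=5,fy=5))
s=env.snapshot('scene');cv2.imwrite('pics/s3.png',cv2.resize(s['frame'][150:330,280:480],None,fx=3,fy=3))
"
```

```text
tcp [316.07829391 303.27934481] tip [316.04637287 284.3276943 ]
0.4 [205.71304515 380.67662669][220.95813857 346.27642469]
0.65 [219.59500617 357.29530167][233.13910658 325.61059617]
0.9 [240.6657973  337.34848363][251.38250975 308.07076343]
1.2 [273.64014533 320.29839564][279.70101632 293.1437351 ]
1.5 [311.76930775 312.82896718][312.30077661 286.6237324 ]
```

View pics/s3.png

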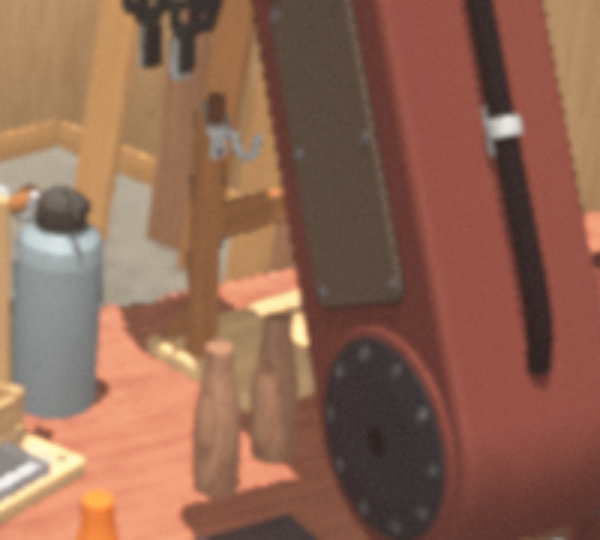

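```bash
python3 -c "
from h import *
s=env.snapshot('scene')
st=env.state();p=st['tool_pos'];R=st['ee_rot']
print('tip',proj(s,p+R[:,2]*.022),'fingers',[proj(s,p+R[:,2]*.022+R[:,1]*a) for a in(-.025,.025)])
k=knob(dy,.65);k[2]=.285;print('knob',proj(s,k), proj(s,dy(.049,.112,.262)))
t=env.snapshot('top');print('top tip',proj(t,p),proj(t,p+R[:,2]*.022))
"
```

```text
tip [334.37032723 187.13872464] fingers [array([340.42545831, 189.67349398]), array([328.4488956 , 184.65992391])]
knob [352.97906366 186.37699498] [351.35608404 187.58399608]
top tip [372.55131173 172.12509009] [371.8447701  174.60436958]
```

View pics/t3.png

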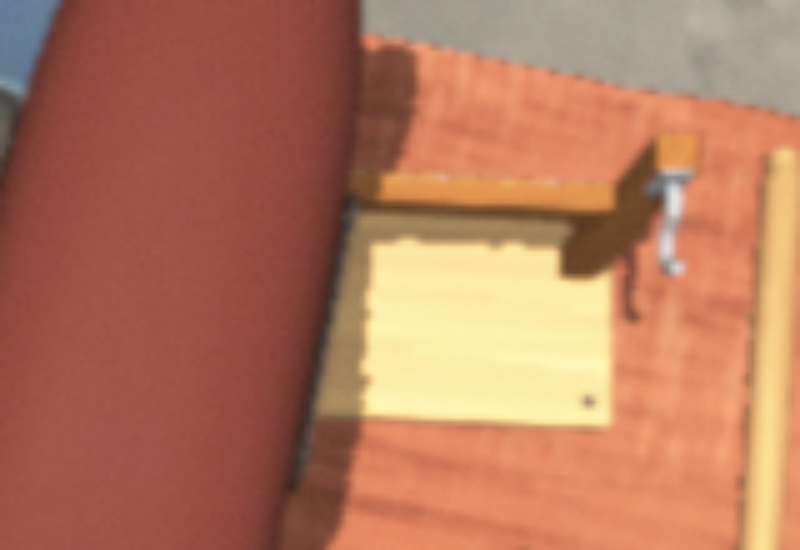

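```bash
python3 -c "
from h import *
s=env.snapshot('scene')
c=s['frame'][110:230,270:430];c=cv2.resize(c,None,fx=5,fy=5,interpolation=cv2.INTER_CUBIC)
st=env.state();p=st['tool_pos'];R=st['ee_rot']
for z in(0,.022):
  for a in(-.017,.017):
    q=proj(s,p+R[:,2]*z+R[:,1]*a);cv2.circle(c,tuple(int(v) for v in ((q-[270,110])*5)),3,(0,255,0),-1)
cv2.imwrite('pics/s3b.png',c)
"
```

```text
(no output)
```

View pics/s3b.png

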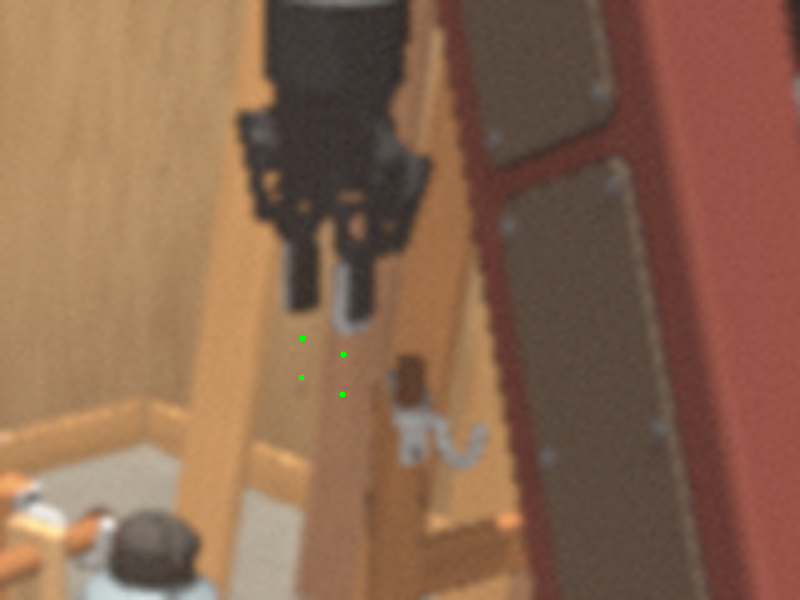

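```bash
python3 -c "
from h import *
s=env.snapshot('wrist')
st=env.state();p=st['tool_pos'];R=st['ee_rot']
for a in(-.06,-.04,-.02,0,.01,.022,.03):
  X=p+R[:,2]*a;print(a,'depth',(s['R']@X+s['t'])[2],proj(s,X+R[:,1]*.017)-proj(s,X-R[:,1]*.017),proj(s,X))
print('cam',-s['R'].T@s['t']-p)
cv2.imwrite('pics/w3c.png',cv2.resize(s['frame'][270:430,220:420],None,fx=4,fy=4))
"
```

```text
-0.06 depth 0.11074093709796423 [1.17268318e+02 1.88429379e-02] [316.98223156 391.83076864]
-0.04 depth 0.12993914869943834 [9.99421554e+01 7.56402228e-03] [316.81503519 353.62866842]
-0.02 depth 0.14913736030091246 [8.70767387e+01 1.09447479e-03] [316.69088465 325.26195756]
0 depth 0.16833557190238657 [ 7.71458582e+01 -2.78879895e-03] [316.59505217 303.3655383 ]
0.01 depth 0.1779346777031236 [ 7.29840364e+01 -4.12846689e-03] [316.55489079 294.18920962]
0.022 depth 0.18945360466400807 [ 6.85465435e+01 -5.36967046e-03] [316.51206919 284.40505669]
0.03 depth 0.19713288930459769 [ 6.58763185e+01 -6.02344678e-03] [316.48630164 278.51752196]
cam [0.00332783 0.07189383 0.15434848]
```

View pics/w3c.png

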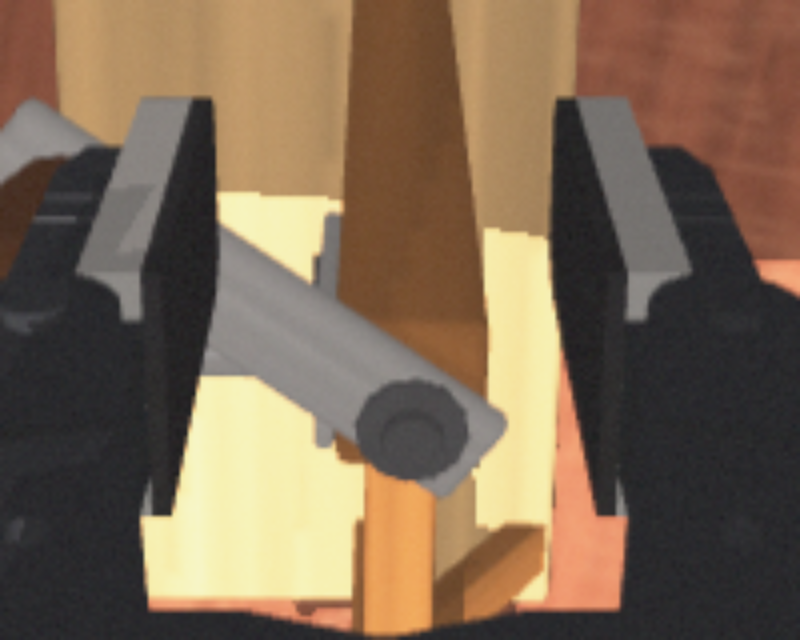

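The scene view shows the fingertips about 30 mm higher than the reported tip distance implies, so they passed over the knob and it hasn't moved. I'll shut the fingers to check the tip position.

>>> {"name": "drive_tool", "arguments": {"increments": [0,0,0,0,0,0,1,0,0,0,0,0,0,1,0,0,0,0,0,0,1,0,0,0,0,0,0,1,0,0,0,0,0,0,1]}}

```text
clock: 4.97
tool_pos: [0.6107, -0.0822, 0.2973]
ee_rot: [[0.052, 0.999, -0.0], [0.999, -0.052, 0.0], [0.0, -0.0, -1.0]]
ft_force: [0.1, -0.6, -0.1]
width: -0.0003
```

```bash
python3 -c "
from h import *
rep()
s=env.snapshot('scene')
c=s['frame'][110:230,270:430];c=cv2.resize(c,None,fx=5,fy=5,interpolation=cv2.INTER_CUBIC)
st=env.state();p=st['tool_pos'];R=st['ee_rot']
for z in(-.02,0,.022):
    q=proj(s,p+R[:,2]*z);cv2.circle(c,tuple(int(v) for v in ((q-[270,110])*5)),3,(0,255,0),-1)
w=env.snapshot('wrist')
for a in (-.02,-.01,0,.01,.022): print(a,proj(w,p+R[:,2]*a+R[:,0]*.011))
cv2.imwrite('pics/s4.png',np.hstack([c[:480],w['frame'][:,220:420]][:1]));cv2.imwrite('pics/w4.png',w['frame'])
"
```

```text
t 4.97 pos [ 0.6107 -0.0822  0.2973] phi 87.05 tilt [-0.  0.] F [ 0.1 -0.6 -0.1] w -0.0003 q [-14.5  25.8  16.4  80.6   0.   78.5]
-0.02 [316.71739366 299.5204888 ]
-0.01 [316.66684599 289.26418096]
0 [316.62217304 280.19987636]
0.01 [316.58240691 272.13118291]
0.022 [316.54009665 263.54627633]
```

View pics/s4.png

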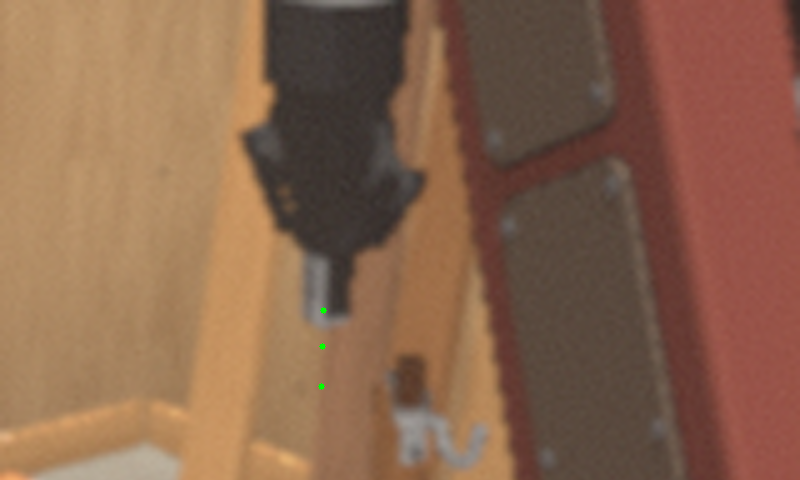

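View pics/w4.png

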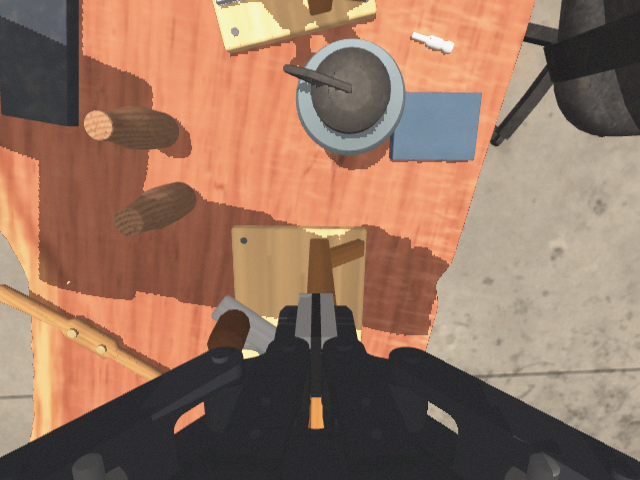

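The shut tips are about 14 mm behind the reported TCP, and the scene and wrist views agree on this. They should be 22 mm ahead, so every height needs to be about 36 mm lower. I'll redo the knob with that correction.

```bash
python3 -c "
from h import *
inc(.562,-.103,.3,117)"
```

```text
inc xyz [-0.047 -0.095 -0.005] rz -0.998 dphi 30.0
```

>>> {"name": "drive_tool", "arguments": {"increments": [-0.047,-0.095,-0.02,0,0,-1,0.4,-0.047,-0.095,-0.02,0,0,-1,0.4,-0.047,-0.095,-0.02,0,0,-1,0.4,-0.047,-0.095,-0.02,0,0,-1,0.4,-0.047,-0.095,-0.02,0,0,-1,0.4,-0.047,-0.095,-0.02,0,0,-1,0.4,-0.047,-0.095,-0.02,0,0,-1,0.4]}}

```text
clock: 5.65
tool_pos: [0.5621, -0.1031, 0.3072]
ee_rot: [[-0.451, 0.892, -0.0], [0.892, 0.451, 0.0], [0.0, -0.0, -1.0]]
ft_force: [-0.3, -0.5, 0.2]
width: 0.0511
```

```bash
python3 -c "
from h import *
rep();s=env.snapshot('wrist')
inc(.562,-.103,.26,117)
st=env.state();p=st['tool_pos'];R=st['ee_rot'];print(proj(s,p-R[:,2]*.014))
cv2.imwrite('pics/w5.png',s['frame'])"
```

```text
t 5.65 pos [ 0.5621 -0.1031  0.3072] phi 116.84 tilt [-0.0001  0.    ] F [-0.3 -0.5  0.2] w 0.0511 q [-17.7  20.3   9.5  79.2   0.   45.4]
inc xyz [ 0.    -0.     0.094] rz -0.004 dphi 0.1
[315.57546444 318.41501217]
```

View pics/w5.png

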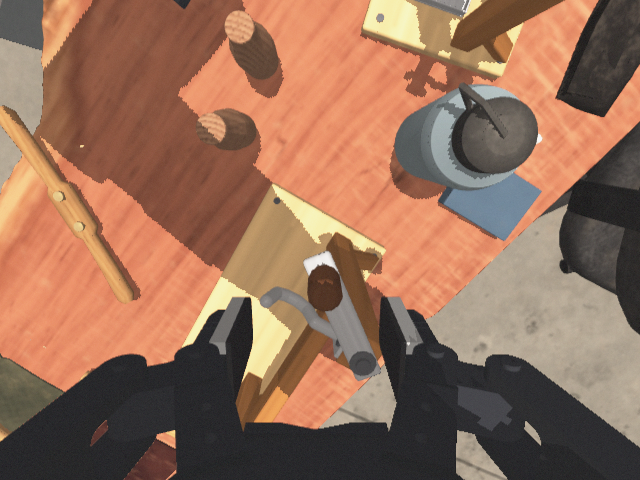

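```bash
python3 -c "
from h import *
s=env.snapshot('wrist')
print(cast(s,323,287,.299),proj(s,[.562,-.103,.299]))
print(cast(s,363,364,.273))"
```

```text
[ 0.56312525 -0.09750396  0.299     ] [315.38880445 295.85915554]
[ 0.60999189 -0.13837258  0.273     ]
```

>>> {"name": "drive_tool", "arguments": {"increments": [0.006,0,0.04,0,0,0,0.4,0.006,0,0.094,0,0,0,0.5,0.006,0,0.094,0,0,0,0.6,0.006,0,0.094,0,0,0,0.6,0.006,0,0.094,0,0,0,0.6]}}

```text
clock: 6.17
tool_pos: [0.5611, -0.1006, 0.2615]
ee_rot: [[-0.454, 0.891, 0.001], [0.891, 0.454, -0.0], [-0.001, 0.001, -1.0]]
ft_force: [0.1, -0.4, 0.3]
width: 0.0345
```

```bash
python3 -c "
from h import *
rep();st=env.state();R=st['ee_rot'];k0=knob(dy,.65)
for th in np.arange(.75,1.66,.1): print(round(th,2),np.round(R.T@(knob(dy,th)-k0)/.5,3))
s=env.snapshot('wrist');cv2.imwrite('pics/w6.png',s['frame'])"
```

```text
t 6.17 pos [ 0.5611 -0.1006  0.2615] phi 117.0 tilt [ 0.0009 -0.0003] F [ 0.1 -0.4  0.3] w 0.0345 q [-17.5  20.6   3.2  72.5   0.   45.5]
0.75 [0.004 0.011 0.   ]
0.85 [0.007 0.022 0.   ]
0.95 [0.008 0.034 0.   ]
1.05 [0.009 0.045 0.   ]
1.15 [0.008 0.057 0.   ]
1.25 [0.006 0.068 0.   ]
1.35 [0.003 0.079 0.   ]
1.45 [-0.001  0.09   0.   ]
1.55 [-0.006  0.101  0.   ]
1.65 [-0.012  0.111  0.   ]
```

View pics/w6.png

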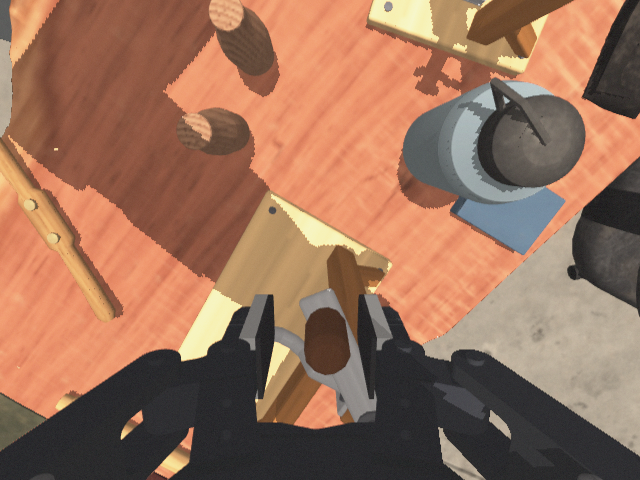

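The knob at (326,340) is now between the pads, so I'll swing it open.

>>> {"name": "drive_tool", "arguments": {"increments": [0.004,0.011,0,0,0,0,0.6,0.007,0.022,0,0,0,0,0.6,0.008,0.034,0,0,0,0,0.6,0.009,0.045,0,0,0,0.1,0.6,0.008,0.057,0,0,0,0.2,0.6,0.006,0.068,0,0,0,0.3,0.6,0.003,0.079,0,0,0,0.4,0.6,-0.001,0.09,0,0,0,0.5,0.6,-0.006,0.101,0,0,0,0.6,0.6,-0.012,0.109,0,0,0,0.6,0.6,-0.012,0.109,0,0,0,0.6,0.6]}}

```text
clock: 7.13
tool_pos: [0.613, -0.0809, 0.2601]
ee_rot: [[-0.159, 0.987, 0.0], [0.987, 0.159, -0.0], [-0.0, 0.0, -1.0]]
ft_force: [0.1, 0.5, -0.3]
width: 0.0341
```

```bash
python3 -c "
from h import *
rep();s=env.snapshot('wrist');cv2.imwrite('pics/w7.png',s['frame'])"
```

```text
t 7.13 pos [ 0.613  -0.0809  0.2601] phi 99.16 tilt [ 0.0004 -0.0001] F [ 0.1  0.5 -0.3] w 0.0341 q [-14.3  26.3  11.7  75.4   0.   66.6]
```

View pics/w7.png

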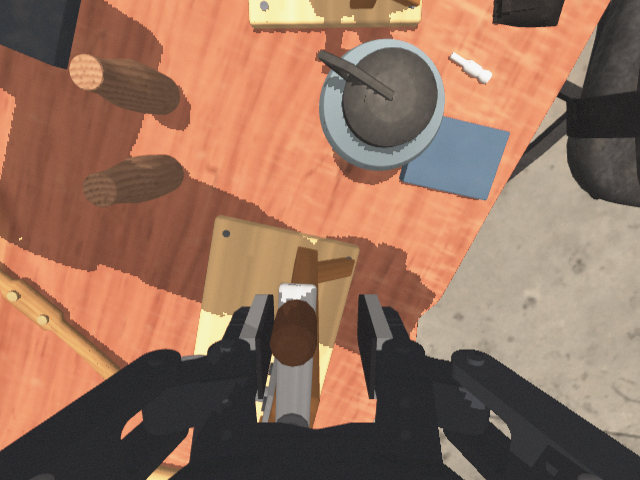

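The keeper now points along the stand's +y, at about 1.4 rad. I'll rise and go to the drain knob.

>>> {"name": "drive_tool", "arguments": {"increments": [0,0,-0.08,0,0,0,0.4,0,0,-0.14,0,0,0,0.4,0,0,-0.14,0,0,0,0.4]}}

```text
clock: 7.43
tool_pos: [0.6135, -0.0815, 0.3364]
ee_rot: [[-0.159, 0.987, 0.008], [0.987, 0.159, -0.002], [-0.003, 0.008, -1.0]]
ft_force: [1.0, -0.6, -0.1]
width: 0.051
```

```bash
python3 -c "
from h import *
rep();k=knob(dr,0);print(k)
inc(.56,.05,.33,129);inc(.527,.32,.33,189)"
```

```text
t 7.43 pos [ 0.6135 -0.0815  0.3364] phi 99.13 tilt [ 0.008  -0.0021] F [ 1.  -0.6 -0.1] w 0.051 q [-14.3  25.9  22.2  85.9  -0.   66.5]
[0.53007132 0.32393559 0.        ]
inc xyz [ 0.277 -0.064  0.011] rz -0.996 dphi 29.9
inc xyz [ 0.82  -0.044  0.01 ] rz -2.996 dphi 89.9
```

>>> {"name": "drive_tool", "arguments": {"increments": [0.36,-0.06,0,0,0,-1,0.4,0.36,-0.06,0,0,0,-1,0.4,0.36,-0.06,0,0,0,-1,0.4,0.36,-0.06,0,0,0,-1,0.4,0.36,-0.06,0,0,0,-1,0.4,0.36,-0.06,0,0,0,-1,0.4]}}

```text
clock: 7.93
tool_pos: [0.5527, 0.0954, 0.3311]
ee_rot: [[-0.635, 0.772, 0.001], [0.772, 0.635, 0.001], [0.0, 0.001, -1.0]]
ft_force: [0.2, -0.3, -0.5]
width: 0.0513
```

```bash
python3 -c "
from h import *
rep();inc(.527,.25,.33,159)"
```

```text
t 7.93 pos [0.5527 0.0954 0.3311] phi 129.45 tilt [0.0008 0.0009] F [ 0.2 -0.3 -0.5] w 0.0513 q [ 2.3 19.  11.1 82.1  0.  52.8]
inc xyz [0.271 0.157 0.002] rz -0.985 dphi 29.5
```

>>> {"name": "drive_tool", "arguments": {"increments": [0.27,0.156,0,0,0,-1,0.4,0.27,0.156,0,0,0,-1,0.4,0.27,0.156,0,0,0,-1,0.4,0.27,0.156,0,0,0,-1,0.4,0.27,0.156,0,0,0,-1,0.4,0.27,0.156,0,0,0,-1,0.4]}}

```text
clock: 8.43
tool_pos: [0.5295, 0.2468, 0.3301]
ee_rot: [[-0.935, 0.354, 0.0], [0.354, 0.935, -0.0], [-0.0, -0.0, -1.0]]
ft_force: [-0.4, -0.7, -0.8]
width: 0.0512
```

```bash
python3 -c "
from h import *
rep();k=knob(dr,0);inc(*k[:2],.33,189);s=env.snapshot('wrist');cv2.imwrite('pics/w8.png',s['frame'])
print(proj(s,[*k[:2],.299]),proj(s,[*dr(.049,.112)[:2],.273]))"
```

```text
t 8.43 pos [0.5295 0.2468 0.3301] phi 159.24 tilt [ 0.0002 -0.0003] F [-0.4 -0.7 -0.8] w 0.0512 q [17.8 21.9 15.2 83.3 -0.  38.6]
inc xyz [0.054 0.145 0.   ] rz -0.992 dphi 29.8
[459.33594795 227.14791878] [483.18735574 298.39324977]
```

View pics/w8.png

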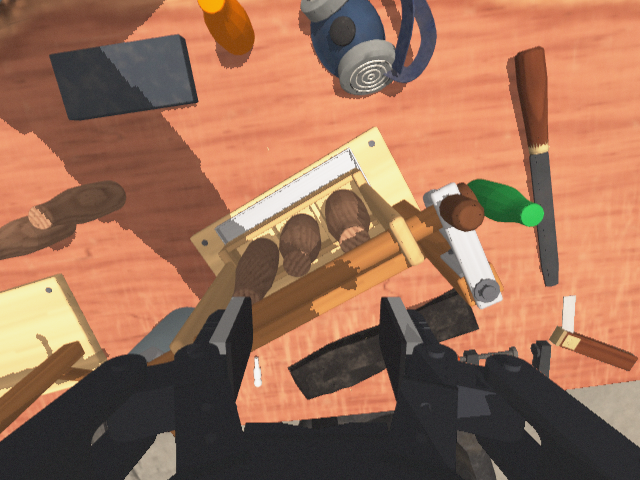

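```bash
python3 -c "
from h import *
np.set_printoptions(precision=4,suppress=True)
s=env.snapshot('wrist')
k=cast(s,462,213,.299);p=cast(s,487,289,.273);print(k,p,np.linalg.norm((k-p)[:2]))
for q,z in [((207,243),.018),((372,143),.018),((380,128),.018),((192,238),.018)]: print(cast(s,*q,z), end='')
inc(k[0]+.003,k[1],.30,188.5)"
```

```text
[0.5241 0.3259 0.299 ] [0.5828 0.3354 0.273 ] 0.059436070330334635
[0.5381 0.095  0.018 ][0.4968 0.33   0.018 ][0.4841 0.3441 0.018 ][0.5253 0.0801 0.018 ]inc xyz [0.063 0.149 0.06 ] rz -0.986 dphi 29.6
```

>>> {"name": "drive_tool", "arguments": {"increments": [0.062,0.147,0.05,0,0,-0.99,0.4,0.062,0.147,0.05,0,0,-0.99,0.4,0.062,0.147,0.05,0,0,-0.99,0.4,0.062,0.147,0.05,0,0,-0.99,0.4,0.062,0.147,0.05,0,0,-0.99,0.4,0.062,0.147,0.05,0,0,-0.99,0.4]}}

```text
clock: 9.03
tool_pos: [0.5276, 0.3244, 0.3054]
ee_rot: [[-0.989, -0.147, 0.0], [-0.147, 0.989, -0.0], [-0.0, -0.0, -1.0]]
ft_force: [0.7, -0.6, -0.2]
width: 0.0513
```

```bash
python3 -c "
from h import *
rep();s=env.snapshot('wrist');cv2.imwrite('pics/w9.png',s['frame'])
inc(.527,.325,.26,189)
st=env.state();p=st['tool_pos'];R=st['ee_rot'];p[2]=.299;print(proj(s,p))"
```

```text
t 9.03 pos [0.5276 0.3244 0.3054] phi -171.54 tilt [ 0.0002 -0.0002] F [ 0.7 -0.6 -0.2] w 0.0513 q [24.8 26.2 18.2 82.  -0.  16.4]
inc xyz [0.001 0.001 0.091] rz -0.021 dphi 0.6
[313.82252195 296.39606212]
```

View pics/w9.png

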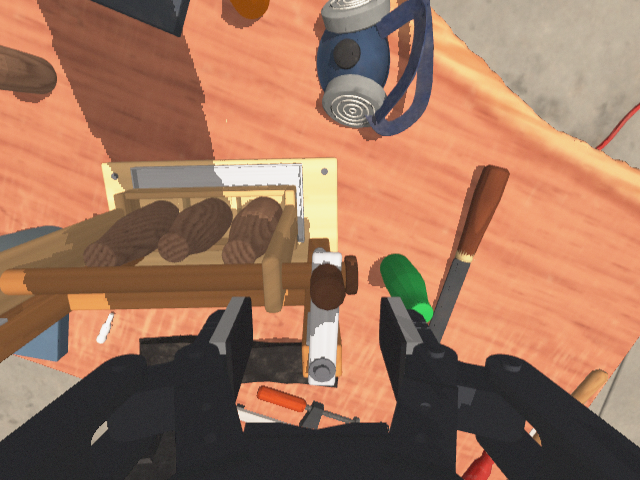

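The knob at (328,287) sits about 6 mm to the right of centre. I'll recentre, descend and swing it out.

>>> {"name": "drive_tool", "arguments": {"increments": [0.008,0.012,0.03,0,0,-0.02,0.4,0.008,0.012,0.09,0,0,-0.02,0.4,0.008,0.012,0.09,0,0,-0.02,0.6,0.008,0.012,0.09,0,0,-0.02,0.6,0.008,0.012,0.09,0,0,-0.02,0.6]}}

```text
clock: 9.5
tool_pos: [0.5227, 0.3306, 0.2618]
ee_rot: [[-0.987, -0.16, 0.001], [-0.16, 0.987, 0.0], [-0.001, 0.0, -1.0]]
ft_force: [1.1, -0.1, 0.6]
width: 0.034
```

>>> {"name": "drive_tool", "arguments": {"increments": [0,0.01,0,0,0,0.16,0.6,-0.002,0.02,0,0,0,0.33,0.6,-0.004,0.03,0,0,0,0.5,0.6,-0.007,0.04,0,0,0,0.67,0.6,-0.011,0.049,0,0,0,0.83,0.6,-0.015,0.058,0,0,0,1,0.6,-0.015,0.058,0,0,0,1,0.6]}}

```text
clock: 10.08
tool_pos: [0.5258, 0.3615, 0.2621]
ee_rot: [[-0.934, 0.357, 0.002], [0.357, 0.934, 0.001], [-0.002, 0.002, -1.0]]
ft_force: [-1.0, -0.5, -0.6]
width: 0.0343
```

```bash
python3 -c "
from h import *
rep();s=env.snapshot('wrist');cv2.imwrite('pics/w10.png',s['frame'])"
```

```text
t 10.08 pos [0.5258 0.3615 0.2621] phi 159.05 tilt [0.0025 0.0014] F [-1.  -0.5 -0.6] w 0.0343 q [28.  28.5 15.6 76.9  0.  48.9]
```

View pics/w10.png

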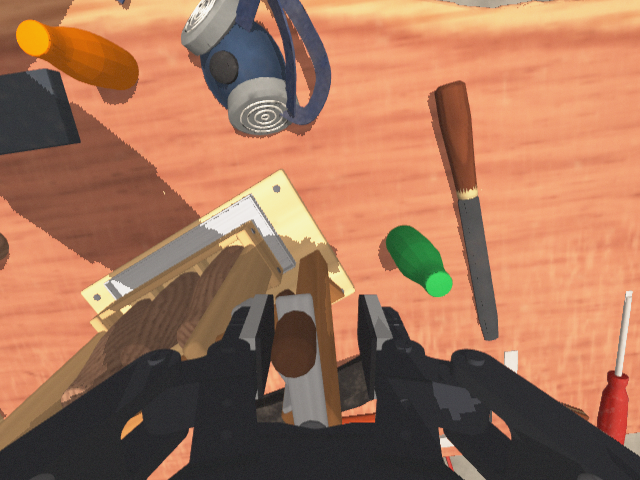

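It's working: the knob at (294,343) rides on the left finger. I'll continue the swing.

>>> {"name": "drive_tool", "arguments": {"increments": [0,0.01,0,0,0,0.16,0.6,-0.002,0.02,0,0,0,0.33,0.6,-0.004,0.03,0,0,0,0.5,0.6,-0.007,0.04,0,0,0,0.67,0.6,-0.011,0.049,0,0,0,0.83,0.6,-0.015,0.058,0,0,0,1,0.6,-0.015,0.058,0,0,0,1,0.6]}}

```text
clock: 10.72
tool_pos: [0.5428, 0.3855, 0.2611]
ee_rot: [[-0.633, 0.774, 0.001], [0.774, 0.633, 0.001], [-0.0, 0.001, -1.0]]
ft_force: [0.8, 0.3, 0.2]
width: 0.034
```

>>> {"name": "drive_tool", "arguments": {"increments": [0,0.01,0,0,0,0.16,0.6,-0.002,0.02,0,0,0,0.33,0.6,-0.004,0.03,0,0,0,0.5,0.6,-0.007,0.04,0,0,0,0.67,0.6,-0.011,0.049,0,0,0,0.83,0.6,-0.015,0.056,0,0,0,0.9,0.6,-0.015,0.056,0,0,0,0.9,0.6]}}

```text
clock: 11.3
tool_pos: [0.569, 0.397, 0.2608]
ee_rot: [[-0.216, 0.976, 0.001], [0.976, 0.216, 0.0], [0.0, 0.001, -1.0]]
ft_force: [-0.6, 0.5, -0.9]
width: 0.0341
```

```bash
python3 -c "
from h import *
rep();s=env.snapshot('wrist');cv2.imwrite('pics/w11.png',s['frame'])"
```

```text
t 11.3 pos [0.569  0.397  0.2608] phi 102.48 tilt [0.0006 0.0003] F [-0.6  0.5 -0.9] w 0.0341 q [ 28.9  36.   28.   82.    0.  106.4]
```

View pics/w11.png

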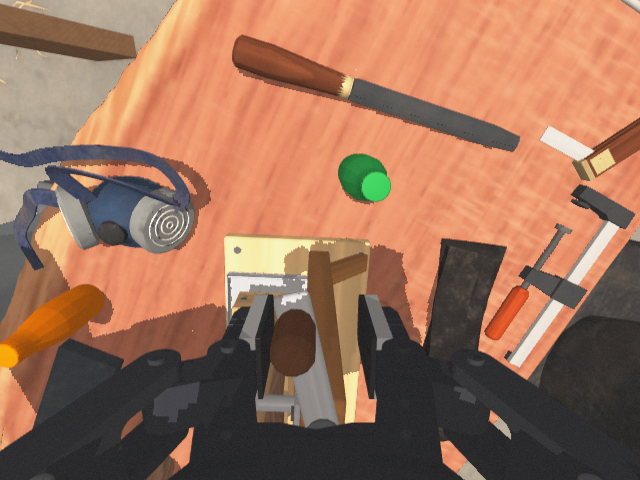

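The drain keeper is open to about 1.3 rad. Next I'll rise and go above the rod's middle.

>>> {"name": "drive_tool", "arguments": {"increments": [0,0,-0.08,0,0,0,0.3,0,0,-0.14,0,0,0,0.3,0,0,-0.14,0,0,0,0.3]}}

```text
clock: 11.6
tool_pos: [0.5694, 0.3977, 0.3373]
ee_rot: [[-0.218, 0.976, 0.008], [0.976, 0.218, 0.004], [0.002, 0.008, -1.0]]
ft_force: [1.5, 0.1, 0.7]
width: 0.0598
```

```bash
python3 -c "
from h import *
rep();inc(.556,.216,.33,99.2)"
```

```text
t 11.6 pos [0.5694 0.3977 0.3373] phi 102.6 tilt [0.0077 0.0042] F [1.5 0.1 0.7] w 0.0598 q [ 28.9  37.   41.1  93.6  -0.  106.3]
inc xyz [-0.349 -0.106  0.013] rz 0.113 dphi -3.4
```

>>> {"name": "drive_tool", "arguments": {"increments": [-0.348,-0.106,0,0,0,0.11,0.3,-0.348,-0.106,0,0,0,0.11,0.3,-0.348,-0.106,0,0,0,0.11,0.3,-0.348,-0.106,0,0,0,0.11,0.3,-0.348,-0.106,0,0,0,0.11,0.3,-0.348,-0.106,0,0,0,0.11,0.3,-0.348,-0.106,0,0,0,0.11,0.3]}}

```text
clock: 12.18
tool_pos: [0.5538, 0.2152, 0.3312]
ee_rot: [[-0.158, 0.987, 0.001], [0.987, 0.158, 0.001], [0.0, 0.001, -1.0]]
ft_force: [-0.2, -0.1, 0.8]
width: 0.0596
```

```bash
python3 -c "
from h import *
rep();s=env.snapshot('wrist');cv2.imwrite('pics/w12.png',s['frame'])
for b in (-.124,-.087,0,.087,.124):print(b,proj(s,dr(0,b,.246)))
st=env.state();p=st['tool_pos'];R=st['ee_rot'];print(proj(s,p-R[:,2]*.033))"
```

```text
t 12.18 pos [0.5538 0.2152 0.3312] phi 99.1 tilt [0.0012 0.0006] F [-0.2 -0.1  0.8] w 0.0596 q [14.2 23.  17.1 84.   0.  95.1]
-0.124 [320.05527149 408.27176652]
-0.087 [320.1313692  365.02296503]
0 [320.33510289 249.23448184]
0.087 [320.58273072 108.4995324 ]
0.124 [320.70498962  39.01582613]
[316.74920502 340.37278944]
```

View pics/w12.png

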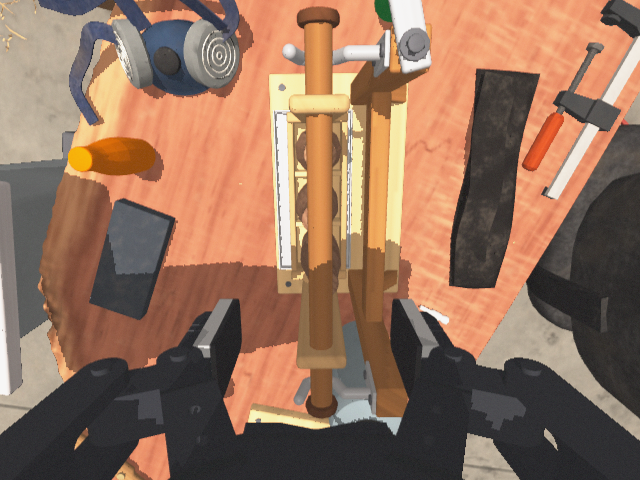

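```bash
python3 -c "
from h import *
np.set_printoptions(precision=4,suppress=True)
s=env.snapshot('wrist')
a=cast(s,318.5,22,.246);b=cast(s,320,404,.246);m=(a+b)/2;print(a,b,m,np.linalg.norm(a-b),'yaw',np.arctan2(-(a-b)[0],(a-b)[1]))
h=cast(s,290,54,.26);h2=cast(s,302,397,.26);print('hook tips',h,h2,np.linalg.norm(h-h2))
g=cast(s,322,95,.26);g2=cast(s,322,366,.26);print('upr',g,g2,np.linalg.norm(g-g2),(g+g2)/2)
inc(*m[:2],.215,99.2);print(R:=env.state()['ee_rot'][:, 0])"
```

```text
[0.5344 0.3463 0.246 ] [0.576  0.0973 0.246 ] [0.5552 0.2218 0.246 ] 0.25243426869831126 yaw 0.16542731637184482
hook tips [0.5222 0.3254 0.26  ] [0.5607 0.1122 0.26  ] 0.21666076158969935
upr [0.5425 0.3078 0.26  ] [0.5704 0.1387 0.26  ] 0.17136846559640237 [0.5564 0.2233 0.26  ]
inc xyz [0.01  0.004 0.231] rz -0.001 dphi 0.0
[-0.1593  0.9872  0.0005]
```

>>> {"name": "drive_tool", "arguments": {"increments": [0.012,0.004,0.08,0,0,0,0.3,0.012,0.004,0.14,0,0,0,0.3,0.012,0.004,0.19,0,0,0,0.3,0.012,0.004,0.22,0,0,0,0.3,0.012,0.004,0.236,0,0,0,0.3,0.012,0.004,0.236,0,0,0,0.3,0.012,0.004,0.236,0,0,0,0.3]}}

```text
clock: 12.87
tool_pos: [0.555, 0.223, 0.2127]
ee_rot: [[-0.159, 0.987, 0.0], [0.987, 0.159, 0.0], [0.0, 0.0, -1.0]]
ft_force: [0.6, 0.7, 0.5]
width: 0.0602
```

```bash
python3 -c "
from h import *
rep();s=env.snapshot('wrist');cv2.imwrite('pics/w13.png',s['frame'])
s=env.snapshot('scene');cv2.imwrite('pics/s13.png',cv2.resize(s['frame'][120:350,170:340],None,fx=3.5,fy=2.6*3.5/2.6)[:600])"
```

```text
t 12.87 pos [0.555  0.223  0.2127] phi 99.13 tilt [0.0002 0.0002] F [0.6 0.7 0.5] w 0.0602 q [14.9 24.9  2.4 67.5  0.  95.8]
```

View pics/w13.png

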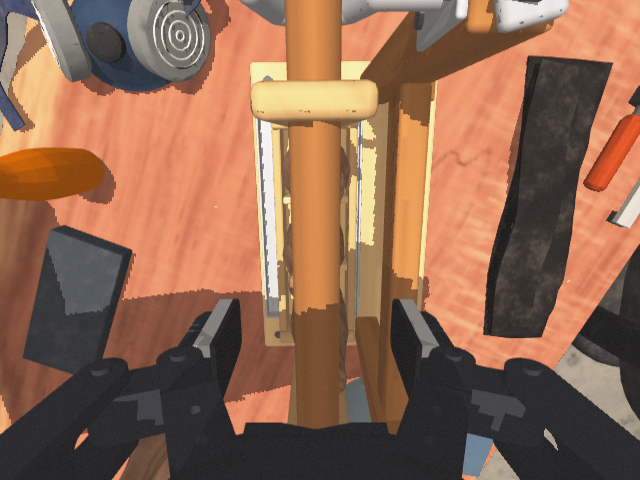

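View pics/s13.png

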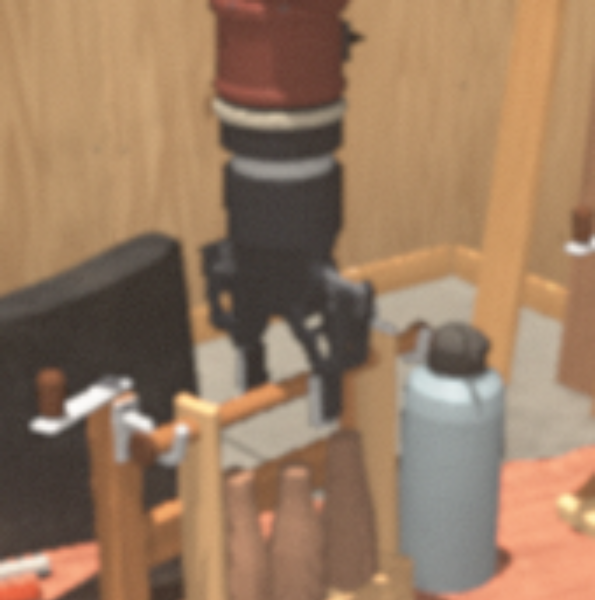

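The rod is centred between the pads and the tips reach just below it. I'll close now.

>>> {"name": "drive_tool", "arguments": {"increments": [0,0,0,0,0,0,1,0,0,0,0,0,0,1,0,0,0,0,0,0,1,0,0,0,0,0,0,1,0,0,0,0,0,0,1,0,0,0,0,0,0,1,0,0,0,0,0,0,1,0,0,0,0,0,0,1], "grip_force": 70}}

```text
clock: 13.63
tool_pos: [0.5552, 0.2223, 0.2129]
ee_rot: [[-0.157, 0.988, 0.001], [0.988, 0.157, 0.0], [0.0, 0.001, -1.0]]
ft_force: [-0.6, -0.3, 5.3]
width: 0.014
```

>>> {"name": "drive_tool", "arguments": {"increments": [0,0,-0.004,0,0,0,1,0,0,-0.008,0,0,0,1,0,0,-0.012,0,0,0,1,0,0,-0.016,0,0,0,1,0,0,-0.016,0,0,0,1]}}

```text
clock: 14.05
tool_pos: [0.5547, 0.2222, 0.2203]
ee_rot: [[-0.157, 0.988, -0.0], [0.988, 0.157, -0.0], [0.0, -0.0, -1.0]]
ft_force: [0.6, -0.5, -4.6]
width: 0.0142
```

```bash
python3 -c "
from h import *
rep();print(env.state()['ft_torque']);s=env.snapshot('scene');cv2.imwrite('pics/s14.png',cv2.resize(s['frame'][150:350,180:340],None,fx=3,fy=3))"
```

```text
t 14.05 pos [0.5547 0.2222 0.2203] phi 99.04 tilt [-0.0004 -0.0001] F [ 0.6 -0.5 -4.6] w 0.0142 q [14.8 24.7  3.2 68.5  0.  95.8]
[ 0.01874076 -0.00459305  0.02168282]
```

View pics/s14.png

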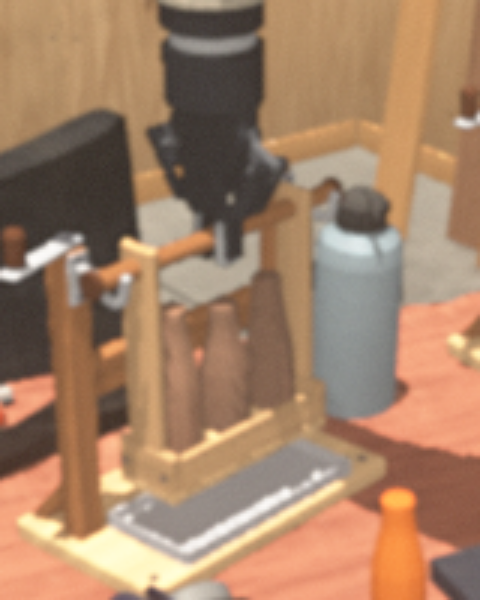

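>>> {"name": "drive_tool", "arguments": {"increments": [0,0,-0.006,0,0,0,1,0,0,-0.016,0,0,0,1,0,0,-0.03,0,0,0,1,0,0,-0.046,0,0,0,1,0,0,-0.062,0,0,0,1,0,0,-0.078,0,0,0,1,0,0,-0.094,0,0,0,1,0,0,-0.11,0,0,0,1,0,0,-0.126,0,0,0,1,0,0,-0.142,0,0,0,1,0,0,-0.158,0,0,0,1,0,0,-0.174,0,0,0,1,0,0,-0.19,0,0,0,1,0,0,-0.206,0,0,0,1,0,0,-0.22,0,0,0,1,0,0,-0.23,0,0,0,1,0,0,-0.236,0,0,0,1,0,0,-0.238,0,0,0,1]}}

```text
clock: 15.6
tool_pos: [0.555, 0.2222, 0.3398]
ee_rot: [[-0.157, 0.988, 0.001], [0.988, 0.157, 0.0], [0.0, 0.001, -1.0]]
ft_force: [-0.3, -0.2, -4.7]
width: 0.0143
```

```bash
python3 -c "
from h import *
rep();inc(.465,.19,.338,99)
inc(.465,-.25,.338,86.6)
s=env.snapshot('scene');cv2.imwrite('pics/s15.png',cv2.resize(s['frame'][80:330,180:380],None,fx=2.4,fy=2.4))"
```

```text
t 15.6 pos [0.555  0.2222 0.3398] phi 99.04 tilt [0.0006 0.0001] F [-0.3 -0.2 -4.7] w 0.0143 q [14.8 23.6 19.3 85.6 -0.  95.8]
inc xyz [-0.035 -0.188  0.004] rz 0.001 dphi -0.0
inc xyz [-0.904 -0.326  0.003] rz 0.415 dphi -12.4
```

View pics/s15.png

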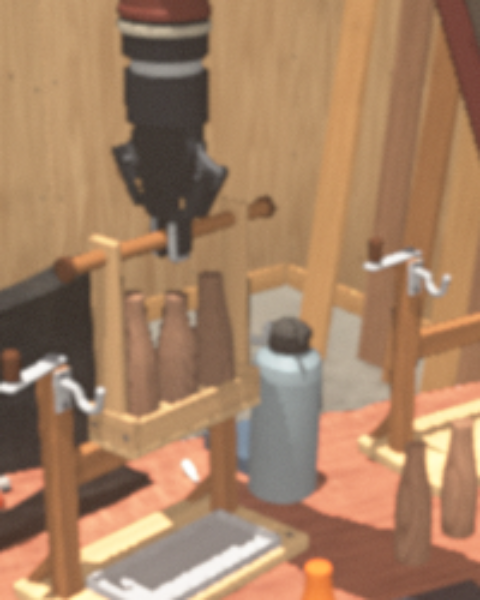

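The crate hangs level with all three handles standing. I'll move it out to the front, away from the bottle.

>>> {"name": "drive_tool", "arguments": {"increments": [-0.001,-0.006,0,0,0,0,1,-0.003,-0.016,0,0,0,0,1,-0.006,-0.03,0,0,0,0,1,-0.009,-0.048,0,0,0,0,1,-0.013,-0.066,0,0,0,0,1,-0.016,-0.084,0,0,0,0,1,-0.02,-0.102,0,0,0,0,1,-0.023,-0.12,0,0,0,0,1,-0.026,-0.138,0,0,0,0,1,-0.029,-0.154,0,0,0,0,1,-0.032,-0.168,0,0,0,0,1,-0.034,-0.178,0,0,0,0,1,-0.035,-0.185,0,0,0,0,1,-0.035,-0.188,0,0,0,0,1]}}

```text
clock: 16.82
tool_pos: [0.4643, 0.19, 0.3394]
ee_rot: [[-0.157, 0.988, 0.0], [0.988, 0.157, 0.0], [0.0, 0.0, -1.0]]
ft_force: [-0.1, -0.2, -6.0]
width: 0.014
```

```bash
python3 -c "
from h import *
rep();inc(.465,-.03,.338,93);inc(.46,-.25,.338,86.6)"
```

```text
t 16.82 pos [0.4643 0.19   0.3394] phi 99.04 tilt [0.0001 0.    ] F [-0.1 -0.2 -6. ] w 0.014 q [13.9 12.   3.  80.9  0.  94.9]
inc xyz [-0.435 -0.068  0.003] rz 0.201 dphi -6.0
inc xyz [-0.868 -0.147  0.003] rz 0.415 dphi -12.4
```

>>> {"name": "drive_tool", "arguments": {"increments": [-0.006,-0.001,0,0,0,0,1,-0.018,-0.003,0,0,0,0.01,1,-0.036,-0.006,0,0,0,0.02,1,-0.058,-0.009,0,0,0,0.03,1,-0.082,-0.013,0,0,0,0.04,1,-0.106,-0.017,0,0,0,0.05,1,-0.13,-0.021,0,0,0,0.06,1,-0.154,-0.025,0,0,0,0.07,1,-0.178,-0.029,0,0,0,0.08,1,-0.202,-0.033,0,0,0,0.09,1,-0.226,-0.037,0,0,0,0.1,1,-0.25,-0.041,0,0,0,0.11,1,-0.274,-0.045,0,0,0,0.12,1,-0.298,-0.049,0,0,0,0.13,1,-0.322,-0.053,0,0,0,0.14,1,-0.346,-0.057,0,0,0,0.15,1,-0.368,-0.061,0,0,0,0.16,1,-0.384,-0.064,0,0,0,0.17,1,-0.394,-0.065,0,0,0,0.18,1,-0.398,-0.066,0,0,0,0.18,1]}}

```text
clock: 18.48
tool_pos: [0.4634, -0.0125, 0.3393]
ee_rot: [[-0.062, 0.998, -0.0], [0.998, 0.062, -0.0], [-0.0, -0.0, -1.0]]
ft_force: [0.2, -0.1, -5.4]
width: 0.0137
```

```bash
python3 -c "
from h import *
rep();inc(.465,-.25,.338,86.6)"
```

```text
t 18.48 pos [ 0.4634 -0.0125  0.3393] phi 93.56 tilt [-0.     -0.0001] F [ 0.2 -0.1 -5.4] w 0.0137 q [-10.6   7.7  -2.4  79.9  -0.   75.9]
inc xyz [-0.474 -0.026  0.003] rz 0.232 dphi -7.0
```

>>> {"name": "drive_tool", "arguments": {"increments": [-0.008,0,0,0,0,0,1,-0.022,-0.001,0,0,0,0.01,1,-0.042,-0.002,0,0,0,0.02,1,-0.068,-0.003,0,0,0,0.03,1,-0.096,-0.004,0,0,0,0.04,1,-0.126,-0.005,0,0,0,0.06,1,-0.156,-0.007,0,0,0,0.08,1,-0.186,-0.009,0,0,0,0.09,1,-0.216,-0.011,0,0,0,0.1,1,-0.246,-0.013,0,0,0,0.12,1,-0.276,-0.015,0,0,0,0.13,1,-0.306,-0.017,0,0,0,0.15,1,-0.336,-0.019,0,0,0,0.17,1,-0.366,-0.021,0,0,0,0.19,1,-0.394,-0.022,0,0,0,0.2,1,-0.42,-0.023,0,0,0,0.21,1,-0.442,-0.024,0,0,0,0.22,1,-0.458,-0.025,0,0,0,0.23,1,-0.468,-0.026,0,0,0,0.23,1,-0.474,-0.026,0,0,0,0.23,1]}}

```text
clock: 20.15
tool_pos: [0.4655, -0.2494, 0.3392]
ee_rot: [[0.057, 0.998, -0.0], [0.998, -0.057, 0.0], [0.0, -0.0, -1.0]]
ft_force: [-0.2, 0.2, -5.9]
width: 0.0138
```

```bash
python3 -c "
from h import *
rep();s=env.snapshot('wrist');cv2.imwrite('pics/w16.png',s['frame'])
for b in (-.112,.112):print(b,proj(s,dy(-.015,b,.26)))
s=env.snapshot('scene');cv2.imwrite('pics/s16.png',s['frame'])"
```

```text
t 20.15 pos [ 0.4655 -0.2494  0.3392] phi 86.73 tilt [-0.0002  0.0002] F [-0.2  0.2 -5.9] w 0.0138 q [-36.1  15.1   7.   81.9   0.   57.1]
-0.112 [418.19544542 397.54691311]
0.112 [448.83529727  56.13610827]
```

View pics/w16.png

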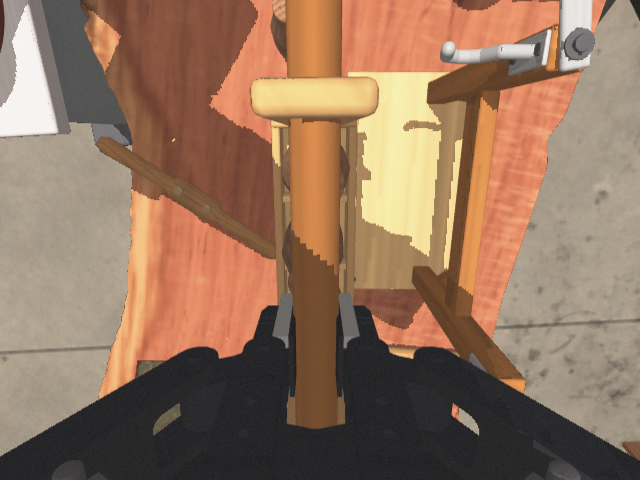

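View pics/s16.png

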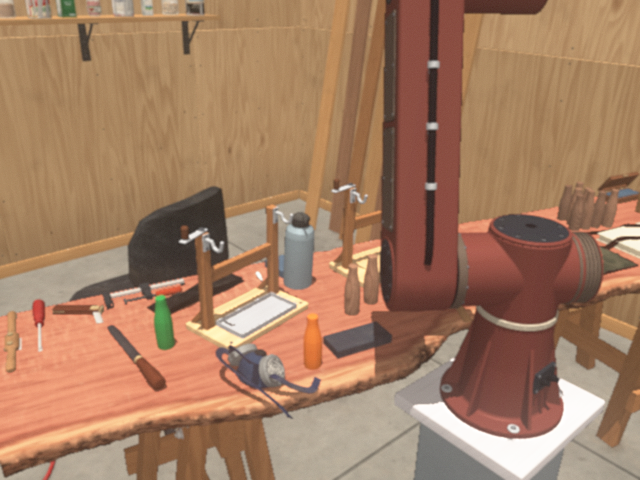

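```bash
python3 -c "
from h import *
np.set_printoptions(precision=4,suppress=True)
s=env.snapshot('wrist')
t=cast(s,448,49,.256);p=cast(s,579,43,.275);print('tip',t,'pivot',p)
sc=.0586
for sc in(.0586,.068):
  u=np.array([np.sin(sc),np.cos(sc),0]);print('seat from tip',t-.112*u, 'from pivot',p-.112*u-.049*np.array([np.cos(sc),-np.sin(sc),0]))
T=env.snapshot('top')
a=cast(T,360+127/6,160+400/6,.018);b=cast(T,360+586/6,160+422/6,.018);print('screws',a,b,np.arctan2(-(a-b)[0],(a-b)[1]))
# rod in wrist now: edges at rows 20 and 200
for r,l,rr in((20,287,341),(180,290,341)): print(cast(s,(l+rr)/2,r,.3722))
cv2.imwrite('pics/t16.png',cv2.resize(T['frame'][150:260,340:500],None,fx=5,fy=5))
"
```

```text
tip [ 0.5463 -0.136   0.256 ] pivot [ 0.6075 -0.1403  0.275 ]
seat from tip [ 0.5397 -0.2478  0.256 ] from pivot [ 0.552  -0.2493  0.275 ]
seat from tip [ 0.5387 -0.2477  0.256 ] from pivot [ 0.551  -0.2487  0.275 ]
screws [ 0.5203 -0.1307  0.018 ] [ 0.504  -0.3706  0.018 ] -0.06795191293372696
[ 0.4706 -0.1465  0.3722]
[ 0.4684 -0.1913  0.3722]
```

View pics/t16.png

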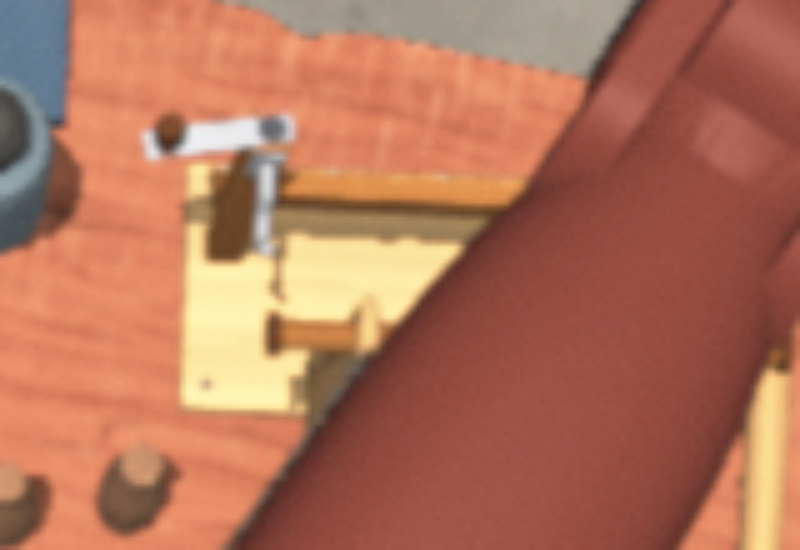

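```bash
python3 -c "
from h import *
np.set_printoptions(precision=4,suppress=True)
T=env.snapshot('top')
c=cast(T,340+272/5,150+333/5,.3722);t=cast(T,340+266/5,150+245/5,.256);p=cast(T,340+274/5,150+128/5,.275)
print(c,t,p)
u=np.array([np.sin(.068),np.cos(.068),0])
print('rod mid',c-.1275*u,'TCP',env.state()['tool_pos'],'tip-seat',t-.112*u,'pivot seat',p-.112*u-.049*np.array([np.cos(.068),-np.sin(.068),0]))
"
```

```text
[ 0.4696 -0.1255  0.3722] [ 0.5461 -0.1402  0.256 ] [ 0.6068 -0.1448  0.275 ]
rod mid [ 0.4609 -0.2527  0.3722] TCP [ 0.4656 -0.2484  0.3394] tip-seat [ 0.5385 -0.2519  0.256 ] pivot seat [ 0.5503 -0.2532  0.275 ]
```

```bash
python3 -c "
from h import *
inc(.5525,-.2485,.339,86.1)"
```

```text
inc xyz [0.01  0.174 0.001] rz 0.023 dphi -0.7
```

>>> {"name": "drive_tool", "arguments": {"increments": [0,0.005,0,0,0,0,1,0.001,0.014,0,0,0,0,1,0.001,0.027,0,0,0,0,1,0.002,0.044,0,0,0,0.01,1,0.003,0.062,0,0,0,0.01,1,0.004,0.08,0,0,0,0.01,1,0.005,0.098,0,0,0,0.02,1,0.006,0.116,0,0,0,0.02,1,0.008,0.133,0,0,0,0.02,1,0.009,0.148,0,0,0,0.02,1,0.01,0.16,0,0,0,0.02,1,0.01,0.168,0,0,0,0.02,1,0.01,0.172,0,0,0,0.02,1,0.01,0.174,0,0,0,0.02,1]}}

```text
clock: 21.57
tool_pos: [0.5529, -0.2489, 0.3392]
ee_rot: [[0.067, 0.998, -0.0], [0.998, -0.067, 0.0], [0.0, -0.0, -1.0]]
ft_force: [-0.5, -0.1, -6.0]
width: 0.0138
```

>>> {"name": "drive_tool", "arguments": {"increments": [0,0,0.005,0,0,0,1,0,0,0.015,0,0,0,1,0,0,0.03,0,0,0,1,0,0,0.046,0,0,0,1,0,0,0.062,0,0,0,1,0,0,0.078,0,0,0,1,0,0,0.094,0,0,0,1,0,0,0.11,0,0,0,1,0,0,0.124,0,0,0,1,0,0,0.136,0,0,0,1,0,0,0.144,0,0,0,1,0,0,0.148,0,0,0,1,0,0,0.15,0,0,0,1,0,0,0.15,0,0,0,1]}}

```text
clock: 22.73
tool_pos: [0.5527, -0.2489, 0.2643]
ee_rot: [[0.067, 0.998, 0.0], [0.998, -0.067, -0.0], [-0.0, 0.0, -1.0]]
ft_force: [0.2, 0.2, -5.0]
width: 0.0137
```

```bash
python3 -c "
from h import *
rep();s=env.snapshot('wrist');cv2.imwrite('pics/w17.png',s['frame'])
t=env.snapshot('top');cv2.imwrite('pics/t17.png',cv2.resize(t['frame'][150:260,340:500],None,fx=5,fy=5))
t=env.snapshot('scene');cv2.imwrite('pics/s17.png',cv2.resize(t['frame'][120:320,280:440],None,fx=3,fy=3))"
```

```text
t 22.73 pos [ 0.5527 -0.2489  0.2643] phi 86.14 tilt [ 0.0001 -0.0001] F [ 0.2  0.2 -5. ] w 0.0137 q [-31.1  24.8   9.9  75.1   0.   62.7]
```

View pics/w17.png

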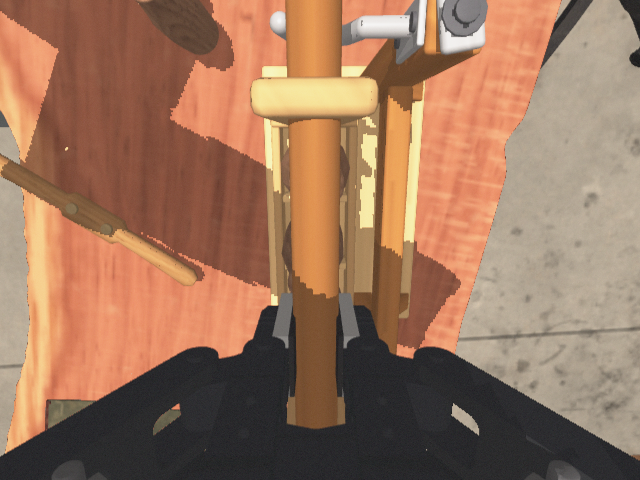

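View pics/t17.png

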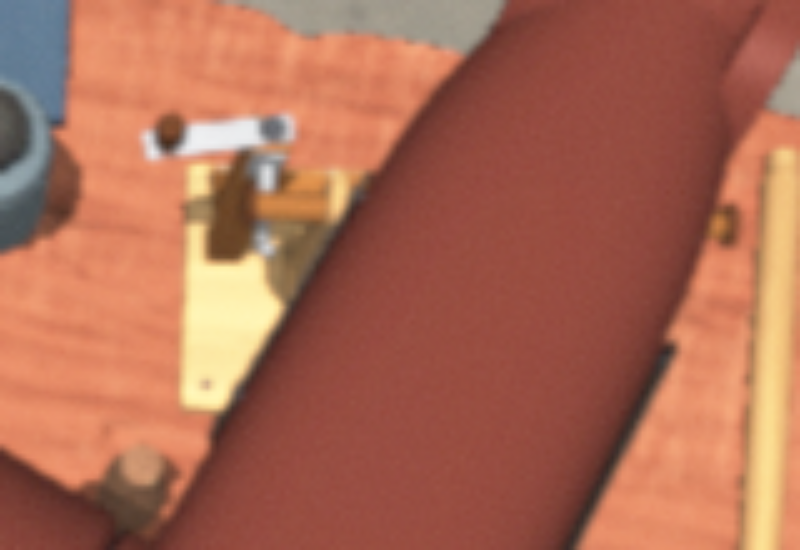

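View pics/s17.png

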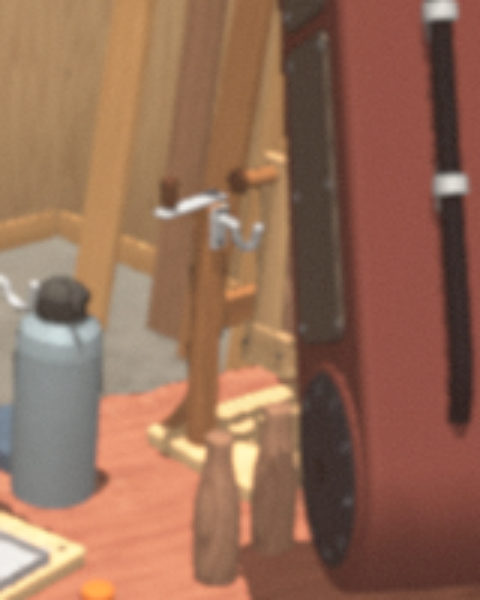

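```bash
python3 -c "
from h import *
np.set_printoptions(precision=4,suppress=True)
s=env.snapshot('wrist')
g=cv2.cvtColor(s['frame'],cv2.COLOR_BGR2HSV)
for r in(8,55,70,150,220): 
  print(r,[tuple(g[r,c]) for c in ()], ''.join('#' if (5<=h_<=20 and s_>110 and v>90) else '.' for h_,s_,v in g[r,270:360]))
t=cast(s,278,22,.256);p=cast(s,463,12,.275);print(t,p)
for r,c in((25,315),(200,315)): print(cast(s,c,r,.2973))
f=cast(s,282,22,.262);print(f)
cv2.imwrite('pics/w17c.png',cv2.resize(s['frame'][0:100,250:450],None,fx=4,fy=4))
"
```

```text
8 [] ##########################################################################################
55 [] ##########################################################################################
70 [] .................#######################################################..................
150 [] .........####.####.####################################################...################
220 [] #######################################################################.##################
[ 0.5458 -0.1357  0.256 ] [ 0.6089 -0.1418  0.275 ]
[ 0.5591 -0.1477  0.2973]
[ 0.5557 -0.1976  0.2973]
[ 0.5477 -0.1373  0.262 ]
```

View pics/w17c.png

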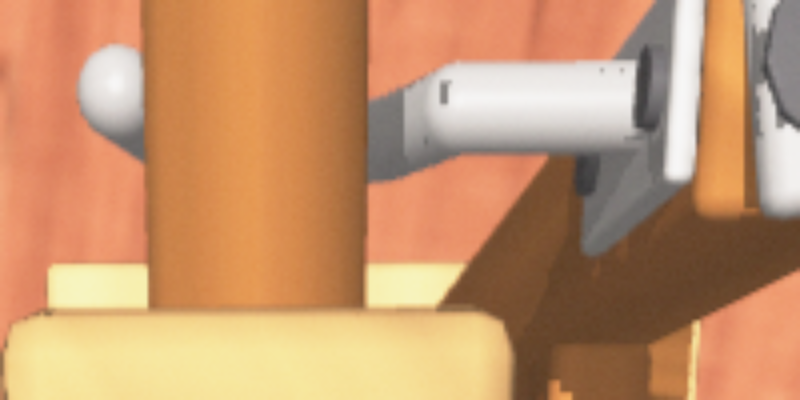

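The rod sits over the hook mouth. It needs about +1.3 mm in x to centre between the tip ball and the cradle's back. I'll correct that and lower slowly.

>>> {"name": "drive_tool", "arguments": {"increments": [0.002,0.003,0,0,0,0,1,0.002,0.003,0.004,0,0,0,1,0.002,0.003,0.012,0,0,0,1,0.002,0.003,0.022,0,0,0,1,0.002,0.003,0.032,0,0,0,1,0.002,0.003,0.042,0,0,0,1,0.002,0.003,0.05,0,0,0,1,0.002,0.003,0.056,0,0,0,1,0.002,0.003,0.06,0,0,0,1,0.002,0.003,0.06,0,0,0,1,0.002,0.003,0.06,0,0,0,1]}}

```text
clock: 23.85
tool_pos: [0.5542, -0.248, 0.2343]
ee_rot: [[0.067, 0.998, 0.0], [0.998, -0.067, -0.0], [-0.0, 0.0, -1.0]]
ft_force: [-0.2, 1.0, -6.5]
width: 0.0144
```

```bash
python3 -c "
from h import *
rep();s=env.snapshot('wrist');cv2.imwrite('pics/w18c.png',cv2.resize(s['frame'][0:100,250:450],None,fx=4,fy=4))
s=env.snapshot('scene');cv2.imwrite('pics/s18.png',cv2.resize(s['frame'][150:270,320:400],None,fx=5,fy=5))
print(env.state()['ft_torque'])"
```

```text
t 23.85 pos [ 0.5542 -0.248   0.2343] phi 86.14 tilt [ 0. -0.] F [-0.2  1.  -6.5] w 0.0144 q [-31.   25.4   6.5  71.    0.   62.9]
[-0.0088712  -0.03344815  0.02130382]
```

View pics/w18c.png

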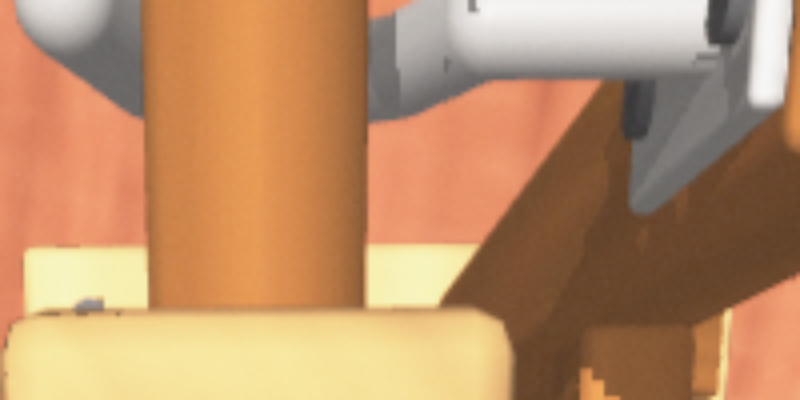

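View pics/s18.png

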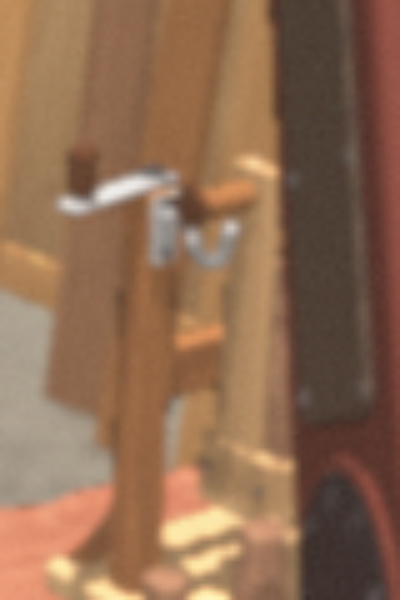

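The rod is centred in the cradle between the ball (62) and the back (450). I'll lower gently.

>>> {"name": "drive_tool", "arguments": {"increments": [0,0,0.004,0,0,0,1,0,0,0.008,0,0,0,1,0,0,0.013,0,0,0,1,0,0,0.018,0,0,0,1,0,0,0.023,0,0,0,1,0,0,0.027,0,0,0,1,0,0,0.031,0,0,0,1,0,0,0.034,0,0,0,1,0,0,0.036,0,0,0,1,0,0,0.038,0,0,0,1,0,0,0.038,0,0,0,1]}}

```text
clock: 24.87
tool_pos: [0.5542, -0.2479, 0.2152]
ee_rot: [[0.067, 0.998, -0.0], [0.998, -0.067, 0.0], [0.0, -0.0, -1.0]]
ft_force: [0.0, -0.2, -5.6]
width: 0.0141
```

```bash
python3 -c "
from h import *
rep();print(env.state()['ft_torque']);s=env.snapshot('wrist');cv2.imwrite('pics/w19c.png',cv2.resize(s['frame'][0:100,250:450],None,fx=4,fy=4))
s=env.snapshot('scene');cv2.imwrite('pics/s19.png',cv2.resize(s['frame'][150:270,320:400],None,fx=5,fy=5))"
```

```text
t 24.87 pos [ 0.5542 -0.2479  0.2152] phi 86.14 tilt [-0.      0.0001] F [ 0.  -0.2 -5.6] w 0.0141 q [-31.   25.9   4.3  68.4   0.   62.9]
[ 0.00176807 -0.06306192 -0.05224691]
```

View pics/s19.png

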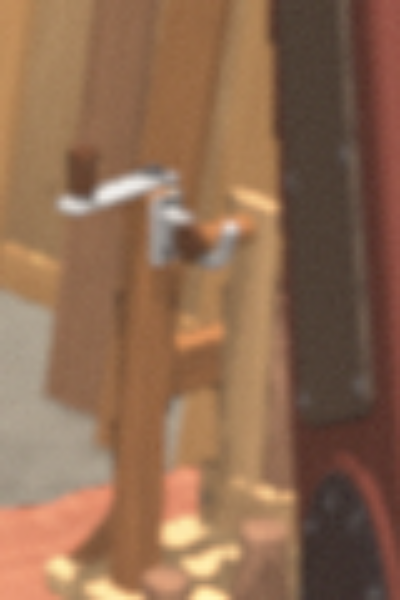

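>>> {"name": "drive_tool", "arguments": {"increments": [0,0,0.001,0,0,0,1,0,0,0.002,0,0,0,1,0,0,0.003,0,0,0,1,0,0,0.004,0,0,0,1,0,0,0.004,0,0,0,1]}}

```text
clock: 25.38
tool_pos: [0.5546, -0.248, 0.2135]
ee_rot: [[0.067, 0.998, 0.001], [0.998, -0.067, -0.0], [-0.0, 0.001, -1.0]]
ft_force: [1.7, -0.2, -5.3]
width: 0.0135
```

>>> {"name": "drive_tool", "arguments": {"increments": [0,0,0.001,0,0,0,1,0,0,0.002,0,0,0,1,0,0,0.003,0,0,0,1,0,0,0.003,0,0,0,1]}}

```text
clock: 25.72
tool_pos: [0.5547, -0.2481, 0.213]
ee_rot: [[0.067, 0.998, 0.002], [0.998, -0.067, -0.001], [-0.001, 0.002, -1.0]]
ft_force: [-0.4, 1.2, 5.0]
width: 0.0139
```

Contact: the force went from -5.3 to +5 N at TCP z 0.213, which is the same height as in the draining hooks. I'll check the seat before letting go.

```bash
python3 -c "
from h import *
rep();s=env.snapshot('wrist');cv2.imwrite('pics/w20.png',s['frame'])
s=env.snapshot('top');cv2.imwrite('pics/t20.png',cv2.resize(s['frame'][150:260,340:500],None,fx=5,fy=5))"
```

```text
t 25.72 pos [ 0.5547 -0.2481  0.213 ] phi 86.15 tilt [ 0.0017 -0.0009] F [-0.4  1.2  5. ] w 0.0139 q [-31.   25.9   4.   68.    0.   62.9]
```

View pics/w20.png

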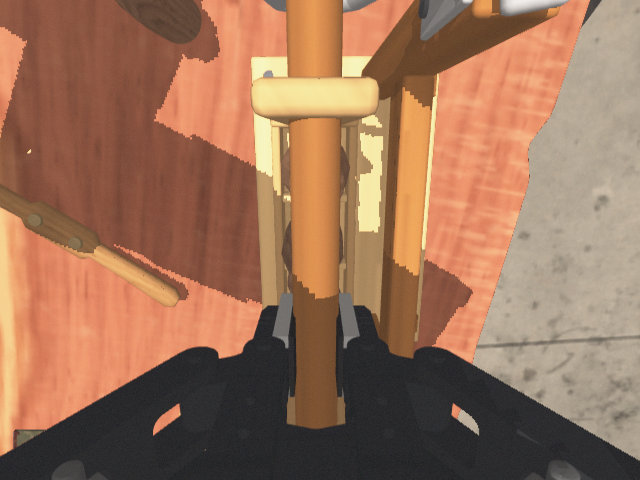

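View pics/t20.png

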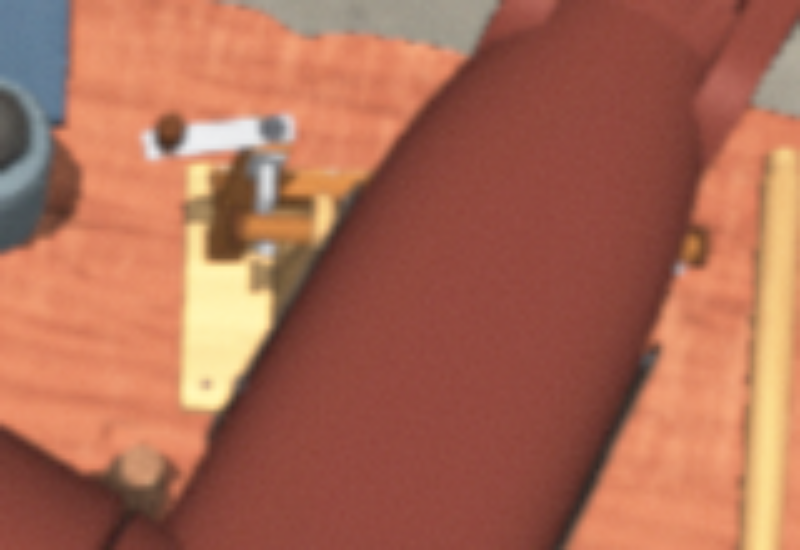

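>>> {"name": "drive_tool", "arguments": {"increments": [0,0,-0.001,0,0,0,1,0,0,-0.001,0,0,0,0.8,0,0,-0.001,0,0,0,0.75,0,0,-0.001,0,0,0,0.7,0,0,-0.001,0,0,0,0.6,0,0,-0.001,0,0,0,0.5,0,0,-0.001,0,0,0,0.4,0,0,-0.001,0,0,0,0.3,0,0,-0.001,0,0,0,0.3,0,0,-0.001,0,0,0,0.3]}}

```text
clock: 26.65
tool_pos: [0.5542, -0.248, 0.2123]
ee_rot: [[0.067, 0.998, -0.0], [0.998, -0.067, 0.0], [0.0, -0.0, -1.0]]
ft_force: [-0.3, 0.0, -0.4]
width: 0.0598
```

```bash
python3 -c "
from h import *
rep();s=env.snapshot('wrist');cv2.imwrite('pics/w21.png',s['frame'])"
```

```text
t 26.65 pos [ 0.5542 -0.248   0.2123] phi 86.14 tilt [-0.  0.] F [-0.3  0.  -0.4] w 0.0598 q [-31.   25.9   4.   68.    0.   62.9]
```

View pics/w21.png

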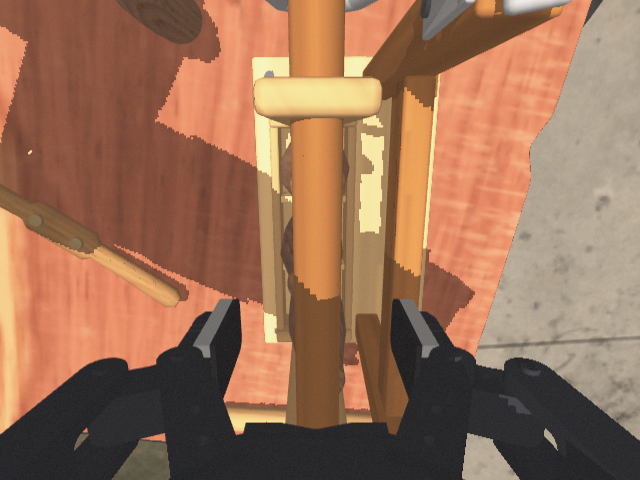

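Released, and the rod stays seated. I'll rise straight up to z 0.33.

>>> {"name": "drive_tool", "arguments": {"increments": [0,0,-0.02,0,0,0,0.3,0,0,-0.06,0,0,0,0.3,0,0,-0.12,0,0,0,0.3,0,0,-0.18,0,0,0,0.3,0,0,-0.236,0,0,0,0.3,0,0,-0.236,0,0,0,0.3,0,0,-0.236,0,0,0,0.3]}}

```text
clock: 27.28
tool_pos: [0.555, -0.2484, 0.3325]
ee_rot: [[0.067, 0.998, 0.003], [0.998, -0.067, -0.002], [-0.002, 0.003, -1.0]]
ft_force: [0.1, 0.3, -0.2]
width: 0.06
```

```bash
python3 -c "
from h import *
np.set_printoptions(precision=4,suppress=True)
rep();s=env.snapshot('wrist');cv2.imwrite('pics/w22.png',s['frame'])
inc(.611,-.082,.33,90)"
```

```text
t 27.28 pos [ 0.555  -0.2484  0.3325] phi 86.14 tilt [ 0.0033 -0.002 ] F [ 0.1  0.3 -0.2] w 0.06 q [-31.   24.7  19.8  84.9  -0.   62.9]
inc xyz [0.339 0.091 0.002] rz -0.129 dphi 3.9
```

View pics/w22.png

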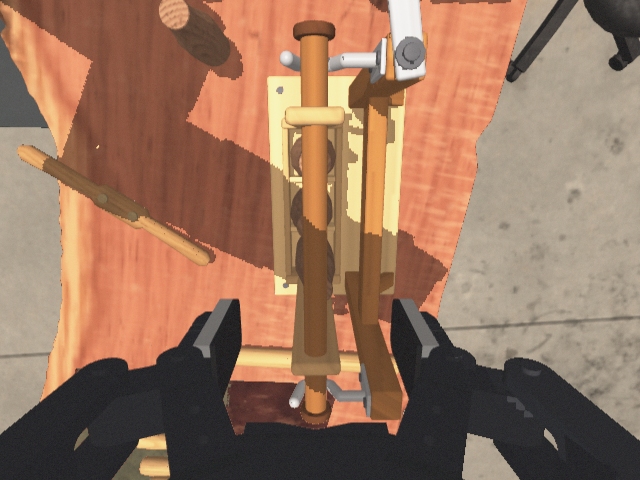

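The rod lies in both hooks with both caps outside them, (315,28) and (315,405), and all three handles are standing. Now for the keeper.

```bash
python3 -c "
from h import *
inc(.606,-.081,.315,96)"
```

```text
inc xyz [0.34  0.08  0.032] rz -0.329 dphi 9.9
```

>>> {"name": "drive_tool", "arguments": {"increments": [0.34,0.08,0.02,0,0,-0.33,0.4,0.34,0.08,0.02,0,0,-0.33,0.4,0.34,0.08,0.02,0,0,-0.33,0.4,0.34,0.08,0.02,0,0,-0.33,0.4,0.34,0.08,0.02,0,0,-0.33,0.4,0.34,0.08,0.02,0,0,-0.33,0.4,0.34,0.08,0.02,0,0,-0.33,0.4]}}

```text
clock: 27.92
tool_pos: [0.6051, -0.0806, 0.3193]
ee_rot: [[-0.107, 0.994, -0.002], [0.994, 0.107, 0.0], [0.0, -0.002, -1.0]]
ft_force: [0.4, 0.9, 0.1]
width: 0.0514
```

```bash
python3 -c "
from h import *
np.set_printoptions(precision=4,suppress=True)
rep();s=env.snapshot('wrist');cv2.imwrite('pics/w23.png',s['frame'])
st=env.state();p=st['tool_pos'].copy();p[2]=.299;print(proj(s,p))"
```

```text
t 27.92 pos [ 0.6051 -0.0806  0.3193] phi 96.12 tilt [-0.002   0.0001] F [0.4 0.9 0.1] w 0.0514 q [-14.4  25.2  18.7  83.6  -0.   69.4]
[316.0587 287.7285]
```

View pics/w23.png

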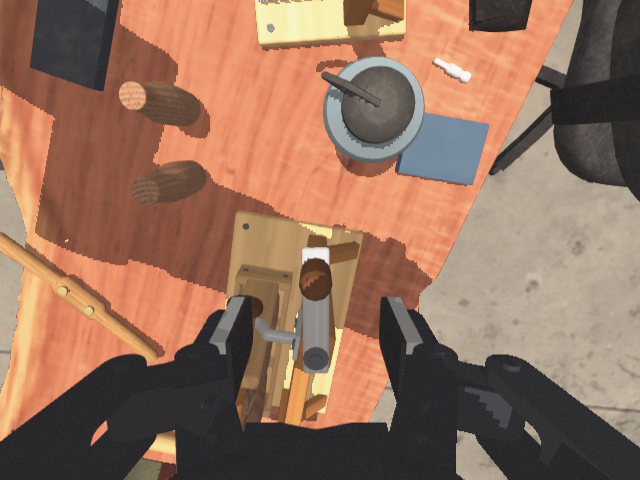

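The knob at (316,280) is centred. I'll descend and swing it shut in steps.

>>> {"name": "drive_tool", "arguments": {"increments": [0.006,0,0.04,0,0,0,0.4,0.006,0,0.116,0,0,0,0.5,0.006,0,0.116,0,0,0,0.6,0.006,0,0.116,0,0,0,0.6,0.006,0,0.116,0,0,0,0.6]}}

```text
clock: 28.38
tool_pos: [0.6057, -0.0793, 0.264]
ee_rot: [[-0.104, 0.995, 0.001], [0.995, 0.104, -0.0], [-0.001, 0.001, -1.0]]
ft_force: [-0.5, 0.2, 0.3]
width: 0.0338
```

>>> {"name": "drive_tool", "arguments": {"increments": [0,-0.01,0,0,0,-0.16,0.6,-0.002,-0.02,0,0,0,-0.33,0.6,-0.004,-0.03,0,0,0,-0.5,0.6,-0.007,-0.04,0,0,0,-0.67,0.6,-0.011,-0.049,0,0,0,-0.83,0.6,-0.015,-0.058,0,0,0,-1,0.6,-0.015,-0.058,0,0,0,-1,0.6]}}

```text
clock: 28.97
tool_pos: [0.5782, -0.0897, 0.2651]
ee_rot: [[-0.591, 0.807, 0.004], [0.807, 0.591, -0.001], [-0.003, 0.002, -1.0]]
ft_force: [0.2, 0.8, 0.0]
width: 0.0345
```

>>> {"name": "drive_tool", "arguments": {"increments": [0,-0.01,0,0,0,-0.16,0.6,-0.002,-0.02,0,0,0,-0.33,0.6,-0.004,-0.03,0,0,0,-0.5,0.6,-0.007,-0.04,0,0,0,-0.67,0.6,-0.011,-0.049,0,0,0,-0.83,0.6,-0.015,-0.058,0,0,0,-1,0.6,-0.015,-0.058,0,0,0,-1,0.6]}}

```text
clock: 29.55
tool_pos: [0.559, -0.1127, 0.2641]
ee_rot: [[-0.914, 0.406, 0.002], [0.406, 0.914, -0.001], [-0.003, 0.0, -1.0]]
ft_force: [-0.5, 0.0, 0.4]
width: 0.034
```

```bash
python3 -c "
from h import *
np.set_printoptions(precision=4,suppress=True)
rep();s=env.snapshot('wrist');cv2.imwrite('pics/w24.png',s['frame'])"
```

```text
t 29.55 pos [ 0.559  -0.1127  0.2641] phi 156.06 tilt [ 0.0025 -0.001 ] F [-0.5  0.   0.4] w 0.034 q [-18.7  20.5   3.4  72.8  -0.    5.2]
```

View pics/w24.png

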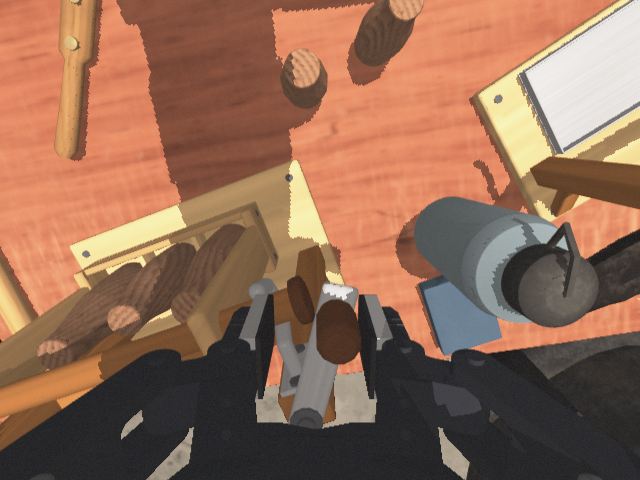

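>>> {"name": "drive_tool", "arguments": {"increments": [0,-0.01,0,0,0,-0.16,0.6,-0.002,-0.02,0,0,0,-0.33,0.6,-0.004,-0.03,0,0,0,-0.5,0.6,-0.007,-0.04,0,0,0,-0.67,0.6,-0.007,-0.043,0,0,0,-0.67,0.6,-0.008,-0.046,0,0,0,-0.67,0.6,-0.008,-0.049,0,0,0,-0.67,0.6,-0.008,-0.049,0,0,0,-0.67,0.6]}}

```text
clock: 30.27
tool_pos: [0.5522, -0.1358, 0.2626]
ee_rot: [[-0.998, 0.071, 0.001], [0.071, 0.998, -0.0], [-0.001, -0.0, -1.0]]
ft_force: [-0.0, -0.9, -0.3]
width: 0.0345
```

```bash
python3 -c "
from h import *
np.set_printoptions(precision=4,suppress=True)
rep();s=env.snapshot('wrist');cv2.imwrite('pics/w25.png',s['frame'])
print('shut knob',knob(dy,0),knob(dy,.1))"
```

```text
t 30.27 pos [ 0.5522 -0.1358  0.2626] phi 175.95 tilt [ 0.0006 -0.0003] F [-0.  -0.9 -0.3] w 0.0345 q [-21.2  20.4   3.1  72.6  -0.  -17.1]
shut knob [ 0.5515 -0.1411  0.    ] [ 0.5521 -0.1353  0.    ]
```

View pics/w25.png

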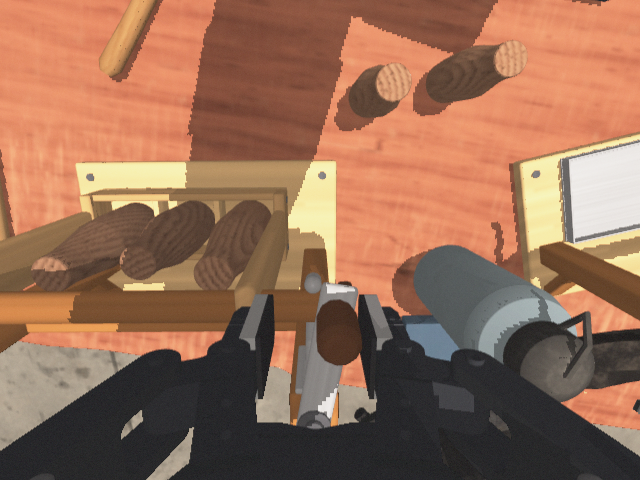

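>>> {"name": "drive_tool", "arguments": {"increments": [0,-0.004,0,0,0,0,0.6,0,-0.008,0,0,0,0,0.6,0,-0.012,0,0,0,0,0.6,0,-0.016,0,0,0,0,0.6,0,-0.016,0,0,0,0,0.6]}}

```text
clock: 30.73
tool_pos: [0.5513, -0.1441, 0.2622]
ee_rot: [[-0.998, 0.068, -0.0], [0.068, 0.998, -0.0], [0.0, -0.0, -1.0]]
ft_force: [0.8, -0.7, -0.2]
width: 0.0343
```

>>> {"name": "drive_tool", "arguments": {"increments": [0,-0.002,0,0,0,0,0.6,0,-0.004,0,0,0,0,0.6,0,-0.004,0,0,0,0,0.6]}}

```text
clock: 30.98
tool_pos: [0.5512, -0.1457, 0.2623]
ee_rot: [[-0.998, 0.067, -0.0], [0.067, 0.998, 0.0], [0.0, 0.0, -1.0]]
ft_force: [-1.0, 0.4, -0.7]
width: 0.0343
```

>>> {"name": "drive_tool", "arguments": {"increments": [0,-0.002,0,0,0,0,0.6,0,-0.004,0,0,0,0,0.6,0,-0.004,0,0,0,0,0.6]}}

```text
clock: 31.23
tool_pos: [0.5511, -0.146, 0.2622]
ee_rot: [[-0.998, 0.066, 0.0], [0.066, 0.998, 0.003], [0.0, 0.003, -1.0]]
ft_force: [-0.3, 8.8, 0.6]
width: 0.0342
```

```bash
python3 -c "
from h import *
rep();s=env.snapshot('wrist');cv2.imwrite('pics/w26.png',cv2.resize(s['frame'][240:440,220:420],None,fx=3,fy=3))"
```

```text
t 31.23 pos [ 0.5511 -0.146   0.2622] phi 176.2 tilt [0.0002 0.0033] F [-0.3  8.8  0.6] w 0.0342 q [-22.3  20.7   3.4  72.8   0.2 -18.5]
```

View pics/w26.png

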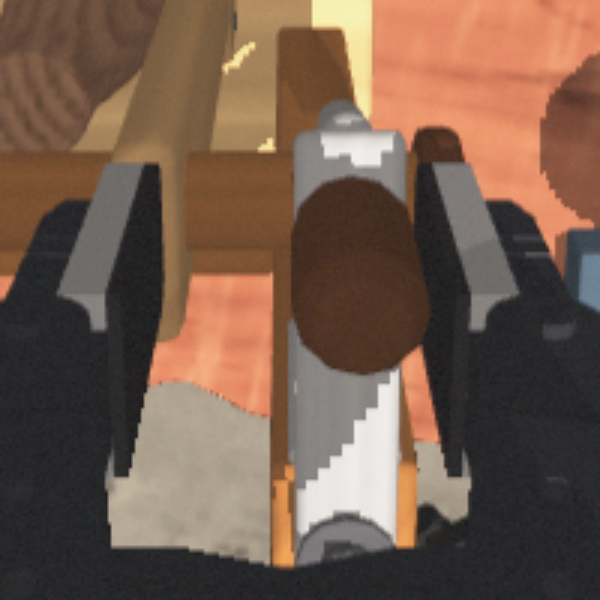

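The stop is reached: 8.8 N, and the arm points straight over the hook. I'll ease off to the middle and rise.

>>> {"name": "drive_tool", "arguments": {"increments": [0,0.008,0,0,0,0,0.6,0,0.016,0,0,0,0,0.6,0,0.016,0,0,0,0,0.6,0,0.016,-0.04,0,0,0,0.6,0,0.016,-0.1,0,0,0,0.6,0,0.016,-0.16,0,0,0,0.6,0,0.016,-0.2,0,0,0,0.5,0,0.016,-0.2,0,0,0,0.5]}}

```text
clock: 31.95
tool_pos: [0.553, -0.1404, 0.3667]
ee_rot: [[-0.998, 0.067, 0.006], [0.067, 0.998, -0.003], [-0.006, -0.003, -1.0]]
ft_force: [-0.2, 0.4, 0.8]
width: 0.043
```

```bash
python3 -c "
from h import *
rep();s=env.snapshot('wrist');cv2.imwrite('pics/w27.png',s['frame'])
inc(.40,-.02,.40,176)"
```

```text
t 31.95 pos [ 0.553  -0.1404  0.3667] phi 176.14 tilt [ 0.0062 -0.0029] F [-0.2  0.4  0.8] w 0.043 q [-21.6  20.1  18.   87.5  -0.  -17.7]
inc xyz [ 0.32   0.219 -0.073] rz 0.005 dphi -0.1
```

View pics/w27.png

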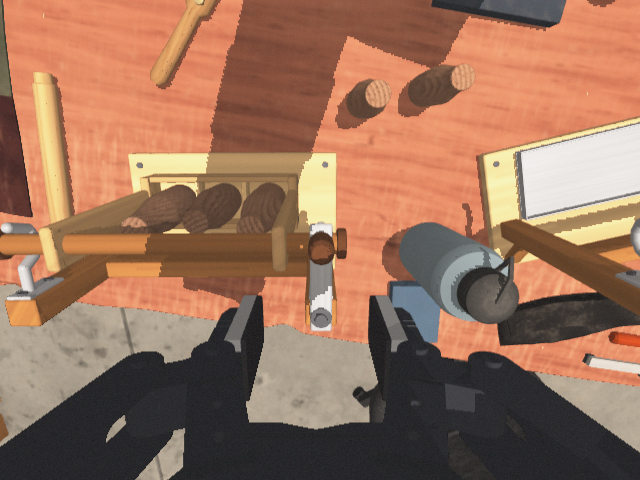

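The keeper is shut over the rod. I'll move the arm clear for a final check.

>>> {"name": "drive_tool", "arguments": {"increments": [0,0,-0.08,0,0,0,0.5,0.2,0.3,-0.12,0,0,0,0.5,0.3,0.5,-0.12,0,0,0,0.5,0.3,0.5,-0.12,0,0,0,0.5,0.3,0.5,-0.12,0,0,0,0.5,0.3,0.5,-0.12,0,0,0,0.5,0.3,0.5,-0.12,0,0,0,0.5,0.3,0.5,-0.12,0,0,0,0.5,0.3,0.5,-0.12,0,0,0,0.5,0.3,0.5,-0.12,0,0,0,0.5]}}

```text
clock: 32.83
tool_pos: [0.4177, 0.1215, 0.422]
ee_rot: [[-0.998, 0.063, 0.0], [0.063, 0.998, -0.0], [-0.0, -0.0, -1.0]]
ft_force: [0.7, -0.5, 0.6]
width: 0.0425
```

```bash
python3 -c "
from h import *
rep();np.set_printoptions(precision=4,suppress=True)
t=env.snapshot('top');cv2.imwrite('pics/t28.png',cv2.resize(t['frame'][150:260,340:500],None,fx=5,fy=5,interpolation=cv2.INTER_CUBIC))
s=env.snapshot('scene');cv2.imwrite('pics/s28.png',s['frame'])"
```

```text
t 32.83 pos [0.4177 0.1215 0.422 ] phi 176.38 tilt [ 0.0001 -0.0002] F [ 0.7 -0.5  0.6] w 0.0425 q [ 6.6  5.1  6.9 91.8 -0.  10.2]
```

View pics/t28.png

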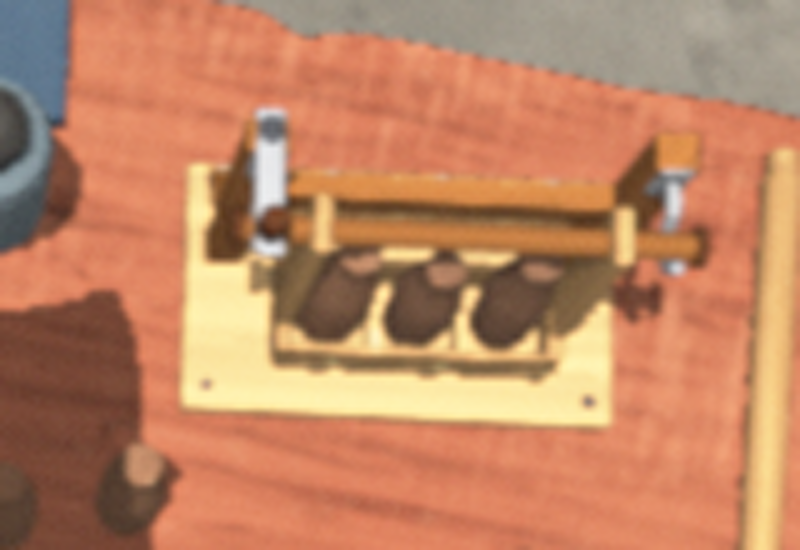

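View pics/s28.png

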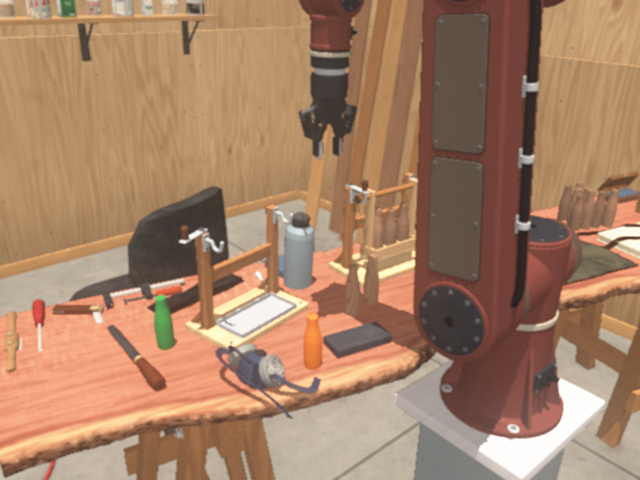

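The crate hangs in both hooks of the drying stand with three handles standing. The keeper is shut at (270,185), and the bottle and blanks have not moved. I'm handing in the job.

```bash
python3 -c "
from station import env
print(env.job_done())"
```

```text
the job is handed in; nothing more can be done
None
```

The crate now hangs on the drying stand with its rod in both hooks and all three handles standing. The drying keeper is shut over the rod, and the job was handed in at about 33 s of the 72 s allowed.

- **Order of work:** I opened the drying keeper, then the draining keeper, lifted the crate level and carried it in front of the bottle and above the blanks. I lowered it gently, let go and swung the drying keeper shut. The draining stand's keeper is still open, since the task didn't ask for it to be shut.
- **Last checks:** The rod settled at the same gripper height as in the draining hooks, pressing on them with about 10 N. The keeper came up against its stop at 8.8 N and points straight over the hook. The final pictures show the bottle and blanks where they were, and the arm touching nothing.
- **Tip distance was wrong:** The fingertips were about 14 mm behind the reported TCP, not 22 mm ahead as stated. My first try at the drying knob therefore passed above it without touching anything. I corrected every height after that.
- **Cameras differed slightly:** The wrist and top cameras disagreed by about 4–5 mm in y, so I placed the crate using the wrist camera alone.

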